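Set up the bench for keying a frame

TASK

Get the bench ready for keying: stand every wax tin upright in the divided tray, one to a compartment, push the planed board along the bench (do not lift it) until it lies flush in the corner stop, against both arms, and press every dark key blank flat down into the spring magazine until it is held under both catches. Leave the plane, hammer, whetstone, square and pale offcut where they are.

Things in the scene. Friction and masses are not known exactly. Their poses are not given: they have to be found in the camera images.
- blank1_mid (a point): centre of a dark hardwood key blank, a flat bar 64 x 36 x 12 mm, about 22 g, lying flat on the bench at the start (centre 6 mm up): x along its 64 mm, y along its 36 mm, z through its thickness. May be absent
- blank2_mid (a point): centre of a dark hardwood key blank, a flat bar 64 x 36 x 12 mm, about 22 g, lying flat on the bench at the start (centre 6 mm up): x along its 64 mm, y along its 36 mm, z through its thickness. May be absent
- blank3_mid (a point): centre of a dark hardwood key blank, a flat bar 64 x 36 x 12 mm, about 22 g, lying flat on the bench at the start (centre 6 mm up): x along its 64 mm, y along its 36 mm, z through its thickness. May be absent
- blank4_mid (a point): centre of a dark hardwood key blank, a flat bar 64 x 36 x 12 mm, about 22 g, lying flat on the bench at the start (centre 6 mm up): x along its 64 mm, y along its 36 mm, z through its thickness. May be absent
- tin1: a closed metal wax tin, a plain upright cylinder 50 mm across and 60 mm tall, 110 to 225 g; origin at the centre of its underside, z up its axis. May be absent
- tin2: a closed metal wax tin, a plain upright cylinder 50 mm across and 60 mm tall, 110 to 225 g; origin at the centre of its underside, z up its axis. May be absent
- tin3: a closed metal wax tin, a plain upright cylinder 50 mm across and 60 mm tall, 110 to 225 g; origin at the centre of its underside, z up its axis. May be absent
- board_mid (a point): centre of the planed pale board, 100 mm (its x) by 140 mm (its y), 24 mm thick, 180 to 365 g, lying flat on the bench
- stop_spot (a point): where the centre of the board must come, 12 mm above the bench: the board then touches both arms of the fixed steel corner stop, board x along stop x. In this frame the far arm (20 mm tall) has its face at x = +50 mm and runs along y from -101 to +85 mm; the side arm (20 mm tall) has its face at y = +70 mm, is 15 mm thick and runs from x = -35 to +50 mm
- tray: fixed low plywood tray 155 x 155 mm, 30 mm tall, divided 2 x 2 by 5 mm walls as tall as the rim; floor 5 mm up; origin at the centre of its underside, x and y along its walls
- cell1 (a point): centre of the floor of one 70 x 70 mm compartment of the tray (5 mm above the bench); tray walls rise 25 mm above it; axes as the tray
- cell2 (a point): centre of the floor of one 70 x 70 mm compartment of the tray (5 mm above the bench); tray walls rise 25 mm above it; axes as the tray
- cell3 (a point): centre of the floor of one 70 x 70 mm compartment of the tray (5 mm above the bench); tray walls rise 25 mm above it; axes as the tray
- cell4 (a point): centre of the floor of one 70 x 70 mm compartment of the tray (5 mm above the bench); tray walls rise 25 mm above it; axes as the tray
- mouth (a point): point on the centre line of the magazine at the underside of its two catches, 84 mm above the bench; axes as the magazine. A loaded blank lies level with its top against the catches, its centre 6 mm (the next ones 18, 30, 42 mm) below this point. To get there its top must be pressed to 3 mm or so below this point, so that the catches snap in over it
- magazine: fixed spring magazine, open at the top, room for four blanks: x along the blanks, y across, z up; origin under its centre. Four aluminium corner posts form a 68 x 40 mm well, 114 mm tall, then flare outwards for 10 mm more. Its long sides are open for |x| < 24 mm (room for fingers), its ends for |y| < 13 mm. Base plate 130 x 80 mm
- catch_far (a joint): sprung brass catch at the +x end, 22 mm wide: m pushed outwards, 0 at rest, to 0.010. It reaches in to 27 mm from the centre line: a lip 3 mm thick, flat underneath, above it a face sloping up and outwards at 65 degrees to 17 mm above the mouth point. A blank laid in rests on both slopes, its underside about 14 mm above the mouth point
- catch_near (a joint): the same catch at the -x end. A blank pressed down at its middle (5 to 15 N) spreads both catches and they snap in above it. A blank merely laid in may lean a little to one end: press it level, or press again at the higher end
- follower (a joint): the spring follower under the blanks, m pressed down from empty (0, its top 1 mm below the mouth point) to 0.060; pushes up with 3 N empty, rising 1 N per 10 mm; each blank loaded adds about 0.012
- offcut: bystander: a pale wooden block 50 x 45 x 34 mm lying among the blanks; origin under its centre
- whetstone: bystander: a grey stone 70 x 190 x 25 mm lying flat; origin under its centre
There are look-alikes about, which are no part of the job. What is shaped like the tin1 but blue or yellow is not meant.

How it is judged:
By the outcome, as a careful person would: the job done as asked, in the order asked, and still so for the second after the job is handed in, with the robot touching nothing.
Of blank1, blank2, blank3, blank4 only 3 to 4 are there at a start; the rules pass over those that are not, and their reading is None.
Of tin1, tin2, tin3 only 2 to 3 are there at a start; the rules pass over those that are not, and their reading is None.
At some moment in a run one of blank1, blank2, blank3, blank4, board may be knocked a few centimetres aside while the robot is not near it.
Once in a run the grip may slacken for a moment while it holds something.
It also fails if it takes over 210 s, if anything falls off the work surface, if the arm or the gripper's body presses on something with over 40 N, if the wrist force passes 120 N, or if a joint passes its speed limit or range.

ROBOT

A 6-joint arm with a two-finger parallel gripper is mounted at the origin on the work surface. World frame = base frame: x ahead of the robot, y to its left, z up, the work surface at z = 0. Lengths are in m, angles in rad, forces in N, time in s.
With the tool pointing down it reaches from about 0.425 to 0.95 m from the base axis. Payload 3.5 kg.
Tool frame: the origin (TCP) lies on the centre line of the jaws, within the pads' length; the fingertips stand 25 mm ahead of it and the grasp point (between the pads) lies 6 mm ahead of it (ctrl.finger_overhang is the distance from the TCP to the fingertips, in m); z points along the fingers, y is the line along which they close (so a half turn about z gives the same grasp; the last joint's range is limited). The gripper opens to 85 mm and grips with 20 to 120 N. Pads are 22 mm wide; open, the fingers measure 114 mm over their backs; the gripper's body (76 mm by 85 mm) begins 54 mm behind the grasp point. The pads swing forward as they close: fully open they stand 13 mm farther back than shut.
Start: joints at [-1.462, 0.286, 1.577, -0, 1.279, -0.15], TCP at [0.173, -0.652, 0.219] pointing down, gripper open.
Joint ranges: [-2.77, 2.77], [-0.9, 2.22], [0.21, 2.48], [-1.53, 4.67], [0.24, 2.81], [-2.84, 2.84]. Speed limits (rad/s): [2.79, 2.79, 3.14, 3.14, 3.14, 3.14].

INTERFACE

Orientations are given as a unit quaternion [x, y, z, w].
In Python, from plant import get_state, imaging, job, ctrl gives the robot as it stands.
- The arm moves only by the tool jog_arm, never from a script. Its argument "increments" is a list of rows, each an object of numbers: "dx", "dy", "dz": the shift along the world's x, y, z each as a share of 12 cm, from -1 to 1; "ax", "ay", "az": the turn, a rotation vector about the world's x, y, z each as a share of pi/2 rad, from -1 to 1; "gripper": the gripper command: -1 is shut, 1 is fully open, values between are in proportion. A call has 1 to 10 rows; each row is the pose to reach, as a shift and turn from the pose commanded when the call began; what a row does not reach only later rows make up. A row lasts 1/10 s, in which the tool goes at most 50 mm and 8.59 degrees, less where a joint would pass 70% of its speed; a pose out of reach is approached as far as the arm can. A call with a number of a shift or a turn outside -1 to 1 is refused whole. A call with a gripper value outside its range is refused whole. The fingers move at their own pace and stop on an object; "force" is the grip in N (left out, the last holds). Time passes only in rows, so rows that repeat a pose let the fingers close. It gives the time, the measured TCP pose, the force, the opening and the grip force at its end, in the units of the state.
- get_state(): the state, without advancing time (a new reading comes with each control period).
- imaging.read_camera(name): name is "scene" or "side" or "wrist"; returns a dict with "frame" (400x640x3 uint8, blue, green, red), "depth" (400x640 float32, m along the optical axis (not along the pixel's ray), 0 where there is no reading), "camera_matrix" (3x3 intrinsics, pixels), "dist" ([k1, k2, p1, p2, k3] as OpenCV has them; the pictures are not rectified), "extrinsics" (4x4, takes a point from camera to world coordinates); the wrist camera has in their place "mount" (4x4, takes a point from camera to tool coordinates, whose origin is the TCP and whose axes are the flange's). Camera axes: x right, y up, looking along -z (the intrinsics and any distortion apply to the point x, -y, -z); pixel columns grow to the right and rows downward; lengths in m; the calibration is good to about 2 mm. A picture is of the moment at which its call begins: read the wrist's pose just before it.
- job.sign_off(): hands the job in; it is judged then, once.
The state is a dict: "time": time; "qpos": joint angles; "dq": joint speeds; "joint_efforts": joint torques, N m; "eef_pos": TCP position; "tcp_rot": TCP orientation; "contact_force": force on the tool from outside, world axes, zero at the start; "wrist_torque": the same for the moment, N m; "opening": opening from 0.0 (shut) to 1.0 (fully open); "finger_force": force on a finger pad.
Only numpy, scipy, OpenCV 4.12 (cv2) and the standard library are available. Lean on these libraries where they do the work, as an engineer would, in place of code of your own. Each camera call takes 0.05 s, during which the arm holds its last target. There are 200 camera calls.

## Working session

There is one attempt and no reset: what is moved stays moved. The work goes in short steps, Python scripts to look and compute and a tool call to move; the robot and the scene stay as the last step left them, time stands still between calls to the robot, and variables do not carry over. Pictures are saved under pics/ and viewed, at most 14 in all, crops included, and the job is handed in when it is done.

Besides the shell and the picture viewer there is one more tool, called after "Request:" as name(argument=value, ...), one argument or row to a line, values as JSON. jog_arm: Moves the arm, as the interface text tells. Shift numbers are shares of 12 cm and turn numbers shares of pi/2 rad, none past 1 either way. Its arguments: {"type":"object","properties":{"increments":{"type":"array"},"force":{"type":"number"}},"required":["increments"]}

```bash
ls; mkdir -p pics; cat > h.py <<'E'
import numpy as np, cv2
from plant import get_state, imaging, job, ctrl
from scipy.spatial.transform import Rotation as R
def cam(n):
    s=get_state(); d=imaging.read_camera(n)
    if 'mount' in d and d.get('mount') is not None:
        T=np.eye(4);T[:3,:3]=R.from_quat(s['tcp_rot']).as_matrix();T[:3,3]=s['eef_pos']
        d['E']=T@np.array(d['mount'])
    else: d['E']=np.array(d['extrinsics'])
    return d
def ray(d,px):
    u=cv2.undistortPoints(np.array(px,float).reshape(-1,1,2),np.array(d['camera_matrix']),np.array(d['dist'])).reshape(-1,2)
    v=np.c_[u[:,0],-u[:,1],-np.ones(len(u))]@d['E'][:3,:3].T
    return d['E'][:3,3],v
def onz(d,px,z):
    o,v=ray(d,px); return o+v*((z-o[2])/v[:,2])[:,None]
def cloud(d):
    h,w=d['depth'].shape
    g=np.stack(np.meshgrid(np.arange(w),np.arange(h)),-1).reshape(-1,2)
    o,v=ray(d,g); # v scaled so depth=1
    return (o+v*d['depth'].reshape(-1,1)).reshape(h,w,3)
E
python3 - <<'E'
from h import *
s=get_state();print(s)
for n in ['scene','side','wrist']:
    d=cam(n);cv2.imwrite(f'pics/{n}0.png',d['frame']);np.savez(f'{n}0.npz',**{k:v for k,v in d.items()})
    print(n,d['E'].round(3).tolist(),d['camera_matrix'])
E
```

```text
pics
{'time': 0.0, 'qpos': array([-1.46196407e+00,  2.87167459e-01,  1.57815533e+00,  1.87854587e-05,
        1.27859047e+00, -1.50036394e-01]), 'dq': array([ 1.97385393e-03, -4.41925128e-04, -1.14861258e-03,  1.48409669e-03,
        3.72663592e-05, -1.45351124e-03]), 'joint_efforts': array([ 1.57800874e-03, -4.05979264e+01, -2.92626518e+01, -8.23748110e-05,
        5.86567287e-03, -2.87906275e-06]), 'eef_pos': array([ 0.1727267 , -0.65182908,  0.21715774]), 'tcp_rot': array([ 9.91634749e-01,  1.29070440e-01,  3.28925429e-05, -1.15987476e-03]), 'contact_force': array([ 0.56690917, -1.3406993 , -0.20714347]), 'wrist_torque': array([-0.01994085, -0.03043789, -0.00884896]), 'finger_force': 0.0, 'opening': 0.999224399785938}
scene [[0.459, -0.758, 0.463, 0.971], [0.888, 0.399, -0.229, -0.199], [-0.011, 0.516, 0.856, 0.847], [0.0, 0.0, 0.0, 1.0]] [[378.61858239   0.         321.94724819]
 [  0.         378.61858239 195.94997021]
 [  0.           0.           1.        ]]
side [[-0.933, 0.199, -0.301, 0.144], [-0.361, -0.519, 0.775, 1.013], [-0.002, 0.831, 0.556, 0.808], [0.0, 0.0, 0.0, 1.0]] [[433.02166149   0.         322.19824541]
 [  0.         433.02166149 195.54490558]
 [  0.           0.           1.        ]]
wrist [[0.256, 0.921, 0.294, 0.247], [-0.967, 0.244, 0.075, -0.632], [-0.003, -0.303, 0.953, 0.373], [0.0, 0.0, 0.0, 1.0]] [[333.88739433   0.         321.18515753]
 [  0.         333.88739433 195.02948481]
 [  0.           0.           1.        ]]
```

View pics/scene0.png

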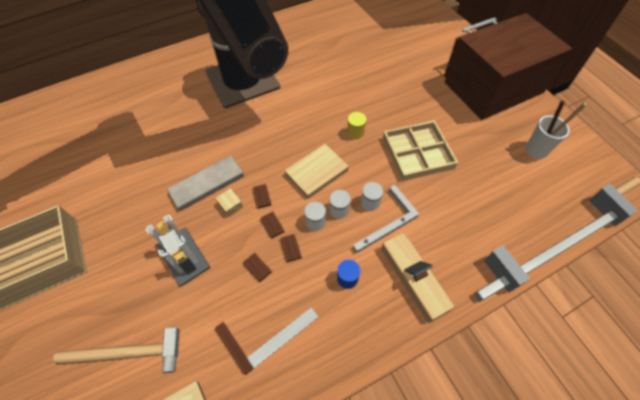

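View pics/side0.png

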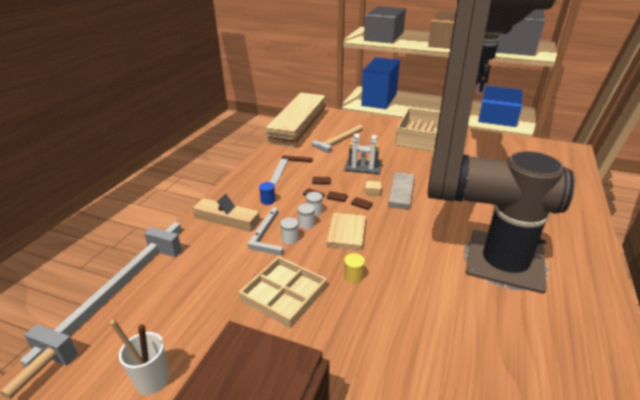

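The scene picture shows three grey tins at (315,216), (340,204) and (372,195), four dark blanks at (262,195), (272,224), (291,247) and (257,267), and the board at (317,170). The stop corner is at (417,215), the tray at (420,150) and the magazine at (178,250). The side picture agrees with this. Next I turn these into world points.

```bash
python3 - <<'E'
from h import *
d=dict(np.load('scene0.npz'));P=cloud(d);hsv=cv2.cvtColor(d['frame'],cv2.COLOR_BGR2HSV)
print('depth ok',(d['depth']>0).mean())
P0=P.copy()
def pt(n,px,z): print(n,onz(d,[px],z)[0].round(3), P[px[1],px[0]].round(3), hsv[px[1],px[0]])
for n,px,z in [('t1',(315,210),.06),('t2',(340,198),.06),('t3',(372,188),.06),('b1',(262,195),.012),('b2',(272,224),.012),('b3',(291,247),.012),('b4',(257,267),.012),('board',(317,170),.024),('corner',(417,215),.02),('stopend',(358,246),.02),('stopend2',(396,190),.02),('tray',(418,147),.03),('mag',(173,240),.12),('offc',(229,200),.034),('blue',(348,268),.06),('plane',(418,277),.03),('whet',(205,180),.025)]: pt(n,px,z)
# height blobs
H=P[...,2]; 
for lo,hi,name in [(.050,.066,'tintop'),(.008,.016,'blank'),(.02,.028,'24mm')]:
    m=((H>lo)&(H<hi)&(P[...,0]>.2)&(P[...,0]<1)).astype(np.uint8)
    n,l,st,c=cv2.connectedComponentsWithStats(m)
    for i in range(1,n):
        if st[i,4]>60: q=P[l==i]; print(name,c[i].round(),st[i,4],q.mean(0).round(3),np.median(hsv[l==i],0))
E
```

```text
depth ok 0.9959765625
t1 [ 0.572 -0.021  0.06 ] [ 0.572 -0.021  0.059] [ 33  13 199]
t2 [0.571 0.048 0.06 ] [0.572 0.047 0.061] [ 27  13 200]
t3 [0.582 0.131 0.06 ] [0.581 0.132 0.058] [ 33  14 199]
b1 [ 0.445 -0.111  0.012] [ 0.446 -0.111  0.013] [ 10 147 104]
b2 [ 0.534 -0.122  0.012] [ 0.533 -0.122  0.011] [ 10 148 102]
b3 [ 0.612 -0.106  0.012] [ 0.611 -0.106  0.012] [ 11 150 102]
b4 [ 0.621 -0.198  0.012] [ 0.621 -0.198  0.014] [ 10 148 102]
board [0.449 0.047 0.024] [0.449 0.046 0.025] [ 22  96 229]
corner [0.682 0.205 0.02 ] [0.679 0.21  0.011] [ 16  44 155]
stopend [0.686 0.034 0.02 ] [0.687 0.034 0.023] [ 33  14 207]
stopend2 [0.597 0.199 0.02 ] [0.597 0.199 0.021] [ 33  13 202]
tray [0.513 0.324 0.03 ] [0.511 0.326 0.027] [ 20  96 191]
mag [ 0.528 -0.334  0.12 ] [ 0.505 -0.341  0.082] [ 30  12 213]
offc [ 0.434 -0.193  0.034] [ 0.433 -0.193  0.033] [ 22  96 228]
blue [ 0.735 -0.022  0.06 ] [ 0.735 -0.022  0.06 ] [110 185 210]
plane [0.817 0.113 0.03 ] [0.821 0.104 0.053] [ 11 151  98]
whet [ 0.34  -0.228  0.025] [ 0.337 -0.228  0.021] [ 19  38 190]
tintop [492.  89.] 439 [0
[... 1511 characters left out ...]
] 196 [0.451 0.634 0.024] [ 10. 148.  40.]
24mm [421. 143.] 507 [0.502 0.342 0.024] [ 19. 100. 163.]
24mm [315. 168.] 1622 [0.442 0.046 0.024] [ 21.  98. 228.]
24mm [204. 181.] 1553 [ 0.341 -0.23   0.024] [ 19.  38. 182.]
24mm [403. 168.] 66 [0.55  0.25  0.025] [ 20.   97.  137.5]
24mm [401. 220.] 99 [0.676 0.162 0.021] [ 33.  14. 196.]
24mm [598. 224.] 69 [0.917 0.587 0.027] [ 30.  14. 202.]
24mm [ 53. 271.] 245 [ 0.415 -0.631  0.024] [ 17. 105. 103.]
24mm [ 29. 238.] 416 [ 0.298 -0.676  0.025] [ 17. 110. 183.]
24mm [363. 243.] 63 [0.684 0.048 0.021] [ 33.  14. 192.]
24mm [ 31. 258.] 342 [ 0.357 -0.677  0.025] [ 17.  111.  202.5]
24mm [127. 351.] 1505 [ 0.672 -0.512  0.024] [ 17. 109. 209.]
```

```bash
cat > fit.py <<'E'
from h import *
def merged(views):
    A=[];C=[]
    for d in views:
        P=cloud(d);hsv=cv2.cvtColor(d['frame'],cv2.COLOR_BGR2HSV)
        ok=(d['depth']>0).ravel();A.append(P.reshape(-1,3)[ok]);C.append(hsv.reshape(-1,3)[ok])
    return np.vstack(A),np.vstack(C)
def rect(q): 
    (c,s,a)=cv2.minAreaRect(q[:,:2].astype(np.float32)*1000); return np.round(c,1),np.round(s,1),round(a,1)
E
python3 - <<'E'
from fit import *
for n in ['scene','side']:
    A,C=merged([dict(np.load(n+'0.npz'))])
    x,y,z=A.T;print(n)
    def box(cx,cy,r,lo,hi,m=True): return A[(abs(x-cx)<r)&(abs(y-cy)<r)&(z>lo)&(z<hi)&m]
    print('board',rect(box(.449,.046,.1,.02,.028,C[:,1]>80)))
    for c in [(.443,-.111),(.532,-.121),(.61,-.107),(.618,-.197)]: 
        q=box(*c,.05,.009,.015,(C[:,2]<130)&(C[:,1]>100)); print('blank',q.mean(0).round(4),rect(q))
    for c in [(.589,.127),(.572,.045),(.573,-.023)]:
        q=box(*c,.034,.056,.064); r=cv2.minEnclosingCircle(q[:,:2].astype(np.float32)*1000);print('tin',r,q.mean(0).round(4))
    print('tray',rect(box(.513,.324,.13,.026,.034)))
    print('stop',rect(box(.65,.12,.12,.018,.0225,C[:,1]<40)))
    q=box(.65,.12,.12,.018,.0225,C[:,1]<40); 
    print('base',rect(box(.53,-.335,.1,.0085,.014,C[:,1]<40)), 'post',rect(box(.53,-.335,.1,.118,.128)))
    for k in range(20,140,10): 
        q=box(.53,-.335,.1,k/1000,k/1000+.005); print(k,len(q),end=' ')
E
```

```text
scene
board (array([439.4,  47.8]), array([102. , 141.1]), 11.9)
blank [ 0.4456 -0.113   0.0116] (array([ 444.4, -112.8]), array([31.8, 61.5]), 79.8)
blank [ 0.535  -0.1218  0.0117] (array([ 542.5, -121.4]), array([79.2, 32.1]), 3.5)
blank [ 0.6091 -0.1084  0.0117] (array([ 600.4, -108.9]), array([84.9, 45.8]), 5.8)
blank [ 0.6197 -0.1976  0.0117] (array([ 619.7, -197.5]), array([62.2, 33.6]), 16.4)
tin ((587.1640625, 128.21266174316406), 25.542991638183594) [0.5882 0.1275 0.0599]
tin ((569.9242553710938, 46.5576057434082), 25.661048889160156) [0.5704 0.0455 0.0601]
tin ((571.11572265625, -22.403892517089844), 25.602510452270508) [ 0.5722 -0.023   0.06  ]
tray (array([492.5, 293.6]), array([240.1, 180.9]), 77.0)
stop (array([629.5, 116. ]), array([118.4, 183.6]), 1.8)
base (array([ 511.4, -346. ]), array([127.8,  75.9]), 9.8) post (array([ 508.7, -345.9]), array([86.9, 57.4]), 9.1)
20 30 30 22 40 28 50 31 60 34 70 41 80 376 90 82 100 55 110 45 120 101 130 0 side
board (array([440.8,  50.4]), array([ 99.7, 144.1]), 12.1)
blank [ 0.4423 -0.1071  0.0106] (array([ 440. , -106.2]), array([28.8, 58.1]), 76.4)
blank [ 0.5286 -0.1151  0.0106] (array([ 528.7, -114.6]), array([59.4, 31. ]), 4.1)
blank [ 0.6306 -0.1079  0.011 ] (array([ 631.6, -108.5]), array([25.5, 12.4]), 52.8)
blank [ 0.6152 -0.188   0.0105] (array([ 615.8, -191.8]), array([56.2, 31.8]), 18.6)
tin ((588.5717163085938, 129.5688018798828), 26.913053512573242) [0.5869 0.1317 0.0585]
tin ((568.980712890625, 48.47343063354492), 27.55330467224121) [0.5699 0.0491 0.0582]
tin ((571.770751953125, -20.36262321472168), 25.78727912902832) [ 0.5725 -0.0197  0.0581]
tray (array([497. , 309.7]), array([211.1, 178.3]), 76.4)
stop (array([615.2, 106.8]), array([141.2, 208.7]), 2.0)
base (array([ 508.5, -340.9]), array([119.7,  77.5]), 7.1) post (array([ 509.1, -342.7]), array([84.2, 55.4]), 8.8)
20 32 30 31 40 29 50 24 60 32 70 29 80 46 90 30 100 17 110 22 120 11 130 0
```

```bash
python3 - <<'E'
from fit import *
# top-down height map merged
A=np.vstack([merged([dict(np.load(n+'0.npz'))])[0] for n in ['scene','side']])
im=np.zeros((600,800),np.uint8)
m=(A[:,0]>.3)&(A[:,0]<.8)&(A[:,1]>-.42)&(A[:,1]<.42)&(A[:,2]<.14);A=A[m]
A=A[np.argsort(A[:,2])]
r=((.8-A[:,0])*1000).astype(int);c=((.42-A[:,1])*950).astype(int)
k=(r<600)&(c<800)&(c>=0);im[r[k],c[k]]=np.clip(A[k,2]*2000,0,255)
cv2.imwrite('pics/top.png',cv2.dilate(im,np.ones((3,3))))
E
```

```text
(no output)
```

View pics/top.png

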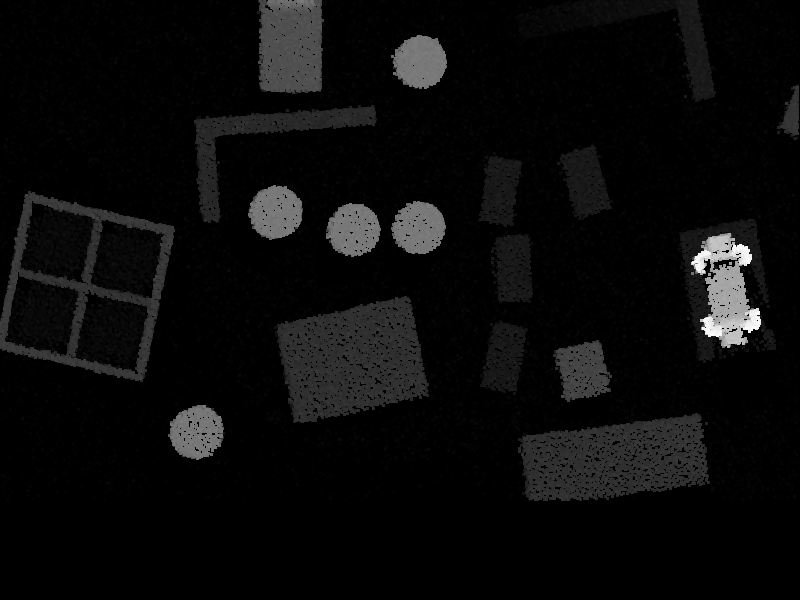

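The height map is clean: tins sit at pixels (275,212), (353,230) and (418,228), the board at (352,360), the tray centred at (87,288), the stop's inner corner near (216,137), the blanks near (500,190), (586,182), (514,268) and (503,357), and the magazine at (727,290). I start towards the tins.

Request:
jog_arm(
  increments=[
    {"dx":0.494,"dy":0.93,"az":0.1035,"gripper":1},
    {"dx":0.494,"dy":0.93,"az":0.1035},
    {"dx":0.494,"dy":0.93,"az":0.1035},
    {"dx":0.494,"dy":0.93,"az":0.1035},
    {"dx":0.494,"dy":0.93,"az":0.1035},
  ],
  force=50,
)

```text
$.increments[0]: bad value
```

Request:
jog_arm(
  increments=[
    {"dx":0.494,"dy":0.93,"az":0.1035},
    {"dx":0.494,"dy":0.93,"az":0.1035},
    {"dx":0.494,"dy":0.93,"az":0.1035},
    {"dx":0.494,"dy":0.93,"az":0.1035},
    {"dx":0.494,"dy":0.93,"az":0.1035},
  ],
)

```text
$.increments[0]: bad value
```

Request:
jog_arm(
  increments=[
    {"dx":0.494,"dy":0.93,"dz":0,"ax":0,"ay":0,"az":0.1035,"gripper":1},
    {"dx":0.494,"dy":0.93,"dz":0,"ax":0,"ay":0,"az":0.1035,"gripper":1},
    {"dx":0.494,"dy":0.93,"dz":0,"ax":0,"ay":0,"az":0.1035,"gripper":1},
    {"dx":0.494,"dy":0.93,"dz":0,"ax":0,"ay":0,"az":0.1035,"gripper":1},
  ],
  force=50,
)

```text
time: 0.55
eef_pos: [0.2337, -0.5379, 0.2181]
tcp_rot: [0.978, 0.211, 0.0, -0.001]
contact_force: [-0.1, -1.1, 0.3]
opening: 1.003
finger_force: 0.0
```

Request:
jog_arm(
  increments=[
    {"dx":0.494,"dy":0.93,"dz":0,"ax":0,"ay":0,"az":0.1035,"gripper":1},
    {"dx":0.494,"dy":0.93,"dz":0,"ax":0,"ay":0,"az":0.1035,"gripper":1},
    {"dx":0.494,"dy":0.93,"dz":0,"ax":0,"ay":0,"az":0.1035,"gripper":1},
    {"dx":0.494,"dy":0.93,"dz":0,"ax":0,"ay":0,"az":0.1035,"gripper":1},
  ],
)

```text
time: 0.95
eef_pos: [0.2923, -0.4274, 0.2184]
tcp_rot: [0.957, 0.289, 0.0, -0.0]
contact_force: [-0.7, -1.5, -0.3]
opening: 0.996
finger_force: 0.0
```

Request:
jog_arm(
  increments=[
    {"dx":0.494,"dy":0.93,"dz":0,"ax":0,"ay":0,"az":0.1035,"gripper":1},
    {"dx":0.494,"dy":0.93,"dz":0,"ax":0,"ay":0,"az":0.1035,"gripper":1},
    {"dx":0.494,"dy":0.93,"dz":0,"ax":0,"ay":0,"az":0.1035,"gripper":1},
    {"dx":0.494,"dy":0.93,"dz":0,"ax":0,"ay":0,"az":0.1035,"gripper":1},
  ],
)

```text
time: 1.35
eef_pos: [0.3514, -0.3168, 0.2186]
tcp_rot: [0.931, 0.366, 0.0, 0.0]
contact_force: [0.0, -0.3, -0.7]
opening: 0.997
finger_force: 0.0
```

Request:
jog_arm(
  increments=[
    {"dx":0.494,"dy":0.93,"dz":0,"ax":0,"ay":0,"az":0.1035,"gripper":1},
    {"dx":0.494,"dy":0.93,"dz":0,"ax":0,"ay":0,"az":0.1035,"gripper":1},
    {"dx":0.494,"dy":0.93,"dz":0,"ax":0,"ay":0,"az":0.1035,"gripper":1},
    {"dx":0.494,"dy":0.93,"dz":0,"ax":0,"ay":0,"az":0.1035,"gripper":1},
  ],
)

```text
time: 1.75
eef_pos: [0.4109, -0.2058, 0.2187]
tcp_rot: [0.898, 0.44, 0.0, 0.0]
contact_force: [-0.2, 0.2, -0.8]
opening: 1.0
finger_force: 0.0
```

Request:
jog_arm(
  increments=[
    {"dx":0.494,"dy":0.93,"dz":0,"ax":0,"ay":0,"az":0.1035,"gripper":1},
    {"dx":0.494,"dy":0.93,"dz":0,"ax":0,"ay":0,"az":0.1035,"gripper":1},
    {"dx":0.494,"dy":0.93,"dz":0,"ax":0,"ay":0,"az":0.1035,"gripper":1},
    {"dx":0.494,"dy":0.93,"dz":0,"ax":0,"ay":0,"az":0.1035,"gripper":1},
  ],
)

```text
time: 2.15
eef_pos: [0.4705, -0.0946, 0.2186]
tcp_rot: [0.859, 0.511, 0.0, 0.0]
contact_force: [0.4, -0.3, -0.9]
opening: 0.999
finger_force: 0.0
```

Request:
jog_arm(
  increments=[
    {"dx":0.494,"dy":0.93,"dz":0,"ax":0,"ay":0,"az":0.1035,"gripper":1},
    {"dx":0.494,"dy":0.93,"dz":0,"ax":0,"ay":0,"az":0.1035,"gripper":1},
    {"dx":0.494,"dy":0.93,"dz":0,"ax":0,"ay":0,"az":0.1035,"gripper":1},
    {"dx":0.494,"dy":0.93,"dz":0,"ax":0,"ay":0,"az":0.1035,"gripper":1},
  ],
)

```text
time: 2.55
eef_pos: [0.53, 0.0168, 0.2184]
tcp_rot: [0.815, 0.579, -0.0, 0.0]
contact_force: [0.4, -0.3, -0.7]
opening: 0.999
finger_force: 0.0
```

Request:
jog_arm(
  increments=[
    {"dx":0.494,"dy":0.93,"dz":0,"ax":0,"ay":0,"az":0.1035,"gripper":1},
    {"dx":0.494,"dy":0.93,"dz":0,"ax":0,"ay":0,"az":0.1035,"gripper":1},
    {"dx":0.494,"dy":0.93,"dz":0,"ax":0,"ay":0,"az":0.1035,"gripper":1},
    {"dx":0.494,"dy":0.93,"dz":0,"ax":0,"ay":0,"az":0.1035,"gripper":1},
    {"dx":0.494,"dy":0.93,"dz":0,"ax":0,"ay":0,"az":0.1035,"gripper":1},
  ],
)

```text
time: 3.05
eef_pos: [0.5881, 0.1263, 0.218]
tcp_rot: [0.766, 0.642, -0.001, 0.0]
contact_force: [0.0, 0.0, -0.2]
opening: 0.999
finger_force: 0.0
```

```bash
python3 - <<'E'
from fit import *
print(get_state()['eef_pos'],ctrl.finger_overhang, get_state()['contact_force'])
d=cam('wrist');np.savez('wrist1.npz',**d)
A,C=merged([d]);x,y,z=A.T
def box(cx,cy,r,lo,hi,m=True): return A[(abs(x-cx)<r)&(abs(y-cy)<r)&(z>lo)&(z<hi)&m]
for c in [(.589,.127),(.572,.045),(.573,-.023)]:
    q=box(*c,.034,.054,.066)
    if len(q)>50: print('tin',cv2.minEnclosingCircle(q[:,:2].astype(np.float32)*1000),q.mean(0).round(4))
q=box(.65,.12,.12,.017,.023,C[:,1]<40)
if len(q)>50: print('stop',rect(q),len(q))
E
```

```text
[0.58811148 0.12632512 0.2180078 ] 0.025 [ 0.04267518  0.01626401 -0.2455238 ]
tin ((586.7632446289062, 128.2220001220703), 25.426944732666016) [0.587  0.1293 0.0607]
tin ((569.5443725585938, 46.68757629394531), 25.462448120117188) [0.5699 0.0483 0.0603]
tin ((572.27490234375, -22.225555419921875), 26.328262329101562) [ 0.5716 -0.0197  0.0603]
stop (array([616.1, 104.8]), array([139.8, 204.5]), 3.9) 3826
```

Request:
jog_arm(
  increments=[
    {"dx":-0.01,"dy":0.025,"dz":-0.8,"ax":0,"ay":0,"az":0,"gripper":1},
    {"dx":-0.01,"dy":0.025,"dz":-0.8,"ax":0,"ay":0,"az":0,"gripper":1},
    {"dx":-0.01,"dy":0.025,"dz":-0.8,"ax":0,"ay":0,"az":0,"gripper":1},
  ],
)

```text
time: 3.4
eef_pos: [0.5806, 0.1292, 0.1149]
tcp_rot: [0.767, 0.642, -0.006, -0.004]
contact_force: [-1.7, -0.7, -0.8]
opening: 1.003
finger_force: 0.0
```

Request:
jog_arm(
  increments=[
    {"dx":0,"dy":0,"dz":-0.55,"ax":0,"ay":0,"az":0,"gripper":1},
    {"dx":0,"dy":0,"dz":-0.55,"ax":0,"ay":0,"az":0,"gripper":1},
    {"dx":0,"dy":0,"dz":-0.55,"ax":0,"ay":0,"az":0,"gripper":1},
    {"dx":0,"dy":0,"dz":-0.55,"ax":0,"ay":0,"az":0,"gripper":-1},
    {"dx":0,"dy":0,"dz":-0.55,"ax":0,"ay":0,"az":0,"gripper":-1},
    {"dx":0,"dy":0,"dz":-0.55,"ax":0,"ay":0,"az":0,"gripper":-1},
    {"dx":0,"dy":0,"dz":-0.55,"ax":0,"ay":0,"az":0,"gripper":-1},
    {"dx":0,"dy":0,"dz":-0.55,"ax":0,"ay":0,"az":0,"gripper":-1},
    {"dx":0,"dy":0,"dz":-0.55,"ax":0,"ay":0,"az":0,"gripper":-1},
  ],
)

```text
time: 4.3
eef_pos: [0.5866, 0.1318, 0.0568]
tcp_rot: [0.766, 0.643, 0.0, 0.0]
contact_force: [-0.3, 0.9, 0.5]
opening: 0.001
finger_force: 0.0
```

Request:
jog_arm(
  increments=[
    {"dx":0,"dy":0,"dz":0.95,"ax":0,"ay":0,"az":0,"gripper":-1},
    {"dx":0,"dy":0,"dz":0.95,"ax":0,"ay":0,"az":0,"gripper":-1},
    {"dx":0,"dy":0,"dz":0.95,"ax":0,"ay":0,"az":0,"gripper":1},
    {"dx":0,"dy":0,"dz":0.95,"ax":0,"ay":0,"az":0,"gripper":1},
  ],
)

```text
time: 4.7
eef_pos: [0.5888, 0.1319, 0.1747]
tcp_rot: [0.766, 0.643, 0.003, 0.002]
contact_force: [-0.0, -0.1, 0.5]
opening: 0.329
finger_force: 0.0
```

```bash
python3 - <<'E'
from h import *
d=cam('wrist');cv2.imwrite('pics/w2.png',d['frame']);np.savez('wrist2.npz',**d)
d=cam('scene');np.savez('scene2.npz',**d)
print(get_state()['opening'])
E
```

```text
0.5029470860626024
```

View pics/w2.png

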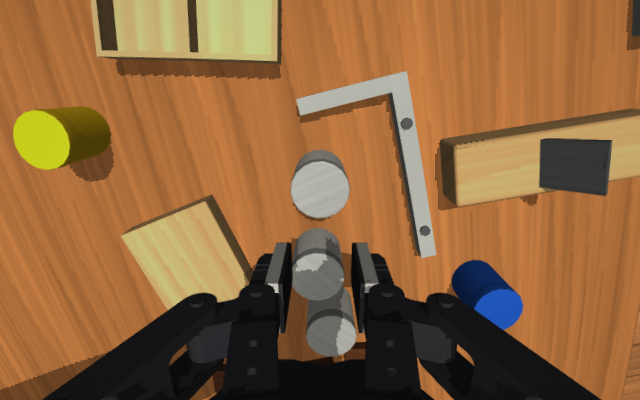

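The wrist view shows the tin still upright at (320,185), with the other two behind it at (318,265) and (330,330). I measure where they stand now.

```bash
python3 - <<'E'
from fit import *
for f in ['wrist2','scene2']:
    d=dict(np.load(f+'.npz'));A,C=merged([d]);x,y,z=A.T
    for cy in [(.1,.19),(.02,.09),(-.06,.005)]:
        q=A[(x>.53)&(x<.64)&(y>cy[0])&(y<cy[1])&(z>.055)&(z<.065)&(C[:,1]<40)]
        if len(q)>30: print(f,cv2.minEnclosingCircle(q[:,:2].astype(np.float32)*1000),q.mean(0).round(4),len(q))
E
```

```text
wrist2 ((586.6140747070312, 128.8288116455078), 25.052013397216797) [0.5868 0.1298 0.0607] 2628
wrist2 ((569.317138671875, 46.843994140625), 25.756189346313477) [0.5701 0.0486 0.0604] 2097
wrist2 ((571.553466796875, -22.235260009765625), 25.77810287475586) [ 0.5714 -0.0195  0.0603] 1720
scene2 ((588.4397583007812, 127.42021179199219), 24.575546264648438) [0.5902 0.1268 0.0598] 262
scene2 ((572.1659545898438, 45.51225662231445), 24.188262939453125) [0.5728 0.0449 0.0599] 266
scene2 ((573.7218627929688, -22.990346908569336), 24.515962600708008) [ 0.5746 -0.0233  0.06  ] 285
```

```bash
python3 - <<'E'
from fit import *
s=get_state();print(s['opening'],s['eef_pos'],s['tcp_rot'],s['qpos'])
d=dict(np.load('wrist2.npz'));P=cloud(d);t=s['eef_pos'];M=R.from_quat(s['tcp_rot']).as_matrix()
print('mount',d['mount'].round(3).tolist())
for n,dd in [('w',d),('side',cam('side')),('scene',cam('scene'))]:
    Q=(cloud(dd)[dd['depth']>0]-t)@M   # tool coords
    k=(abs(Q[:,0])<.04)&(abs(Q[:,1])<.07)&(Q[:,2]<.06)&(Q[:,2]>-.1)
    q=Q[k];print(n,k.sum(),np.histogram(q[:,2],bins=np.arange(-.1,.07,.01))[0])
    if k.any():
        z=np.percentile(q[:,2],99);print(z,q[q[:,2]>z-.01].mean(0))
    if n!='w': cv2.imwrite(f'pics/{n}3.png',dd['frame'])
c=cv2.imread('pics/side3.png')[130:290,200:420];cv2.imwrite('pics/s3c.png',cv2.resize(c,None,fx=3,fy=3))
E
```

```text
0.5029470860626024 [0.5857506  0.13167579 0.1693068 ] [ 7.65842508e-01  6.43027598e-01 -7.00460590e-04 -5.19994924e-04] [ 5.22635396e-02  1.69453681e-01  1.80834966e+00 -1.44046754e-05
  1.16553402e+00  2.26174868e-01]
mount [[-0.0, 0.953, 0.303, 0.078], [1.0, 0.0, 0.0, -0.001], [0.0, 0.303, -0.953, -0.156], [0.0, 0.0, 0.0, 1.0]]
w 31586 [10943  5941  8177  2643  1334  1089   915   524    20     0     0     0
     0     0     0     0]
-0.02686265318575161 [ 0.00712287  0.00098353 -0.02991022]
side 696 [122 132 100 121  50  48  52  47  24   0   0   0   0   0   0   0]
-0.015624960419686612 [ 0.0047738  -0.00021683 -0.01986079]
scene 539 [ 83 114  69  92  26  41  43  51  20   0   0   0   0   0   0   0]
-0.01535947305785057 [-0.00376483 -0.00780593 -0.02029285]
```

View pics/s3c.png

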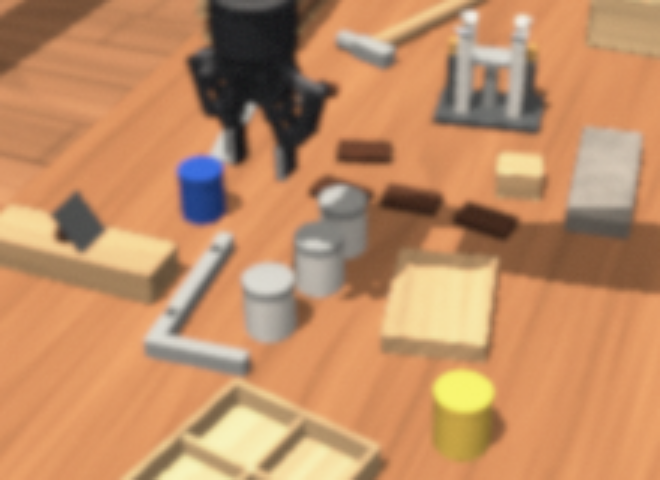

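The fingertips appear about 35 mm higher than the stated overhang implies, so the jaws closed above the tin. I measure the tips shut and open.

Request:
jog_arm(
  increments=[
    {"dx":0,"dy":0,"dz":0,"ax":0,"ay":0,"az":0,"gripper":-1},
    {"dx":0,"dy":0,"dz":0,"ax":0,"ay":0,"az":0,"gripper":-1},
    {"dx":0,"dy":0,"dz":0,"ax":0,"ay":0,"az":0,"gripper":-1},
    {"dx":0,"dy":0,"dz":0,"ax":0,"ay":0,"az":0,"gripper":-1},
    {"dx":0,"dy":0,"dz":0,"ax":0,"ay":0,"az":0,"gripper":-1},
  ],
)

```text
time: 5.4
eef_pos: [0.5865, 0.1317, 0.1704]
tcp_rot: [0.766, 0.643, -0.0, -0.0]
contact_force: [-0.2, 0.0, -0.6]
opening: -0.005
finger_force: 0.0
```

```bash
cat > tip.py <<'E'
from fit import *
s=get_state();print(s['opening'],s['eef_pos'],s['tcp_rot'])
t=s['eef_pos'];M=R.from_quat(s['tcp_rot']).as_matrix()
for n in ['wrist','side','scene']:
    dd=cam(n)
    Q=(cloud(dd)[dd['depth']>0]-t)@M
    k=(abs(Q[:,0])<.05)&(abs(Q[:,1])<.07)&(Q[:,2]<.06)&(Q[:,2]>-.1)
    q=Q[k];z=np.percentile(q[:,2],99.5);e=q[q[:,2]>z-.008];print(n,k.sum(),'tipz',z.round(4),q[:,2].max().round(4),e.mean(0).round(4),e[:,:2].min(0).round(3),e[:,:2].max(0).round(3))
    cv2.imwrite(f'pics/{n}4.png',dd['frame'])
E
python3 tip.py
```

```text
-0.004665974216854451 [0.58654236 0.13168342 0.17043396] [ 7.65863702e-01  6.43002945e-01 -3.80938258e-05 -3.56831741e-05]
wrist 38126 tipz -0.0217 -0.0162 [ 0.0093 -0.0012 -0.0243] [ 0.006 -0.015] [0.012 0.012]
side 584 tipz -0.014 -0.0086 [ 0.0074 -0.0024 -0.0172] [-0.006 -0.012] [0.013 0.013]
scene 377 tipz -0.0172 -0.012 [-0.0056  0.007  -0.0218] [-0.012 -0.005] [0.007 0.015]
```

Request:
jog_arm(
  increments=[
    {"dx":0,"dy":0,"dz":0,"ax":0,"ay":0,"az":0,"gripper":1},
    {"dx":0,"dy":0,"dz":0,"ax":0,"ay":0,"az":0,"gripper":1},
    {"dx":0,"dy":0,"dz":0,"ax":0,"ay":0,"az":0,"gripper":1},
    {"dx":0,"dy":0,"dz":0,"ax":0,"ay":0,"az":0,"gripper":1},
    {"dx":0,"dy":0,"dz":0,"ax":0,"ay":0,"az":0,"gripper":1},
    {"dx":0,"dy":0,"dz":0,"ax":0,"ay":0,"az":0,"gripper":1},
  ],
)

```text
time: 6.15
eef_pos: [0.5865, 0.1317, 0.1705]
tcp_rot: [0.766, 0.643, 0.0, 0.0]
contact_force: [-0.7, 0.3, -0.2]
opening: 0.992
finger_force: 0.0
```

```bash
python3 tip.py
```

```text
0.9919168747962417 [0.58653573 0.13169102 0.17053858] [7.65864167e-01 6.43002393e-01 1.33562684e-05 1.34490501e-05]
wrist 35697 tipz -0.029 -0.0254 [ 0.0034 -0.0006 -0.0324] [-0.012 -0.057] [0.012 0.055]
side 583 tipz -0.025 -0.0239 [ 0.0049  0.0105 -0.0289] [-0.009 -0.052] [0.014 0.056]
scene 387 tipz -0.0256 -0.0247 [-0.002  -0.0208 -0.0295] [-0.012 -0.048] [0.01  0.053]
```

Measured tips: 12 mm behind the TCP when shut and 25 mm when open, so everything needs to go 37 mm lower. I grip the first tin again.

Request:
jog_arm(
  increments=[
    {"dx":0,"dy":-0.015,"dz":-0.8,"ax":0,"ay":0,"az":0,"gripper":1},
    {"dx":0,"dy":-0.015,"dz":-0.8,"ax":0,"ay":0,"az":0,"gripper":1},
    {"dx":0,"dy":-0.015,"dz":-0.8,"ax":0,"ay":0,"az":0,"gripper":1},
    {"dx":0,"dy":-0.015,"dz":-0.8,"ax":0,"ay":0,"az":0,"gripper":1},
  ],
)

```text
time: 6.7
eef_pos: [0.5861, 0.1299, 0.0743]
tcp_rot: [0.766, 0.643, -0.001, -0.001]
contact_force: [0.9, -0.4, 0.0]
opening: 1.0
finger_force: 0.0
```

Request:
jog_arm(
  increments=[
    {"dx":0,"dy":0,"dz":-0.51,"ax":0,"ay":0,"az":0,"gripper":1},
    {"dx":0,"dy":0,"dz":-0.51,"ax":0,"ay":0,"az":0,"gripper":1},
    {"dx":0,"dy":0,"dz":-0.51,"ax":0,"ay":0,"az":0,"gripper":1},
    {"dx":0,"dy":0,"dz":-0.51,"ax":0,"ay":0,"az":0,"gripper":-1},
    {"dx":0,"dy":0,"dz":-0.51,"ax":0,"ay":0,"az":0,"gripper":-1},
    {"dx":0,"dy":0,"dz":-0.51,"ax":0,"ay":0,"az":0,"gripper":-1},
    {"dx":0,"dy":0,"dz":-0.51,"ax":0,"ay":0,"az":0,"gripper":-1},
    {"dx":0,"dy":0,"dz":-0.51,"ax":0,"ay":0,"az":0,"gripper":-1},
    {"dx":0,"dy":0,"dz":-0.51,"ax":0,"ay":0,"az":0,"gripper":-1},
  ],
)

```text
time: 7.6
eef_pos: [0.5886, 0.1301, 0.0162]
tcp_rot: [0.766, 0.643, 0.002, 0.001]
contact_force: [-0.3, -0.2, 6.7]
opening: 0.571
finger_force: 52.6
```

Request:
jog_arm(
  increments=[
    {"dx":0,"dy":0,"dz":0.7,"ax":0,"ay":0,"az":0,"gripper":-1},
    {"dx":0,"dy":0,"dz":0.7,"ax":0,"ay":0,"az":0,"gripper":-1},
    {"dx":-0.13,"dy":0.5,"dz":0.7,"ax":0,"ay":0,"az":0,"gripper":-1},
    {"dx":-0.13,"dy":0.95,"dz":0.7,"ax":0,"ay":0,"az":0,"gripper":-1},
    {"dx":-0.13,"dy":0.95,"dz":0.7,"ax":0,"ay":0,"az":0,"gripper":-1},
    {"dx":-0.13,"dy":0.95,"dz":0.7,"ax":0,"ay":0,"az":0,"gripper":-1},
  ],
)

```text
time: 8.2
eef_pos: [0.5702, 0.246, 0.0974]
tcp_rot: [0.765, 0.644, 0.0, 0.0]
contact_force: [-0.4, -0.7, -2.5]
opening: 0.571
finger_force: 52.7
```

Request:
jog_arm(
  increments=[
    {"dx":-0.13,"dy":0.4,"dz":0,"ax":0,"ay":0,"az":0,"gripper":-1},
    {"dx":-0.13,"dy":0.8,"dz":0,"ax":0,"ay":0,"az":0,"gripper":-1},
    {"dx":-0.13,"dy":0.95,"dz":0,"ax":0,"ay":0,"az":0,"gripper":-1},
    {"dx":-0.13,"dy":0.95,"dz":0,"ax":0,"ay":0,"az":0,"gripper":-1},
    {"dx":-0.13,"dy":0.95,"dz":0,"ax":0,"ay":0,"az":0,"gripper":-1},
  ],
)

```text
time: 8.7
eef_pos: [0.5554, 0.3566, 0.0968]
tcp_rot: [0.766, 0.643, -0.001, 0.0]
contact_force: [0.4, 0.5, -2.8]
opening: 0.571
finger_force: 52.7
```

```bash
python3 - <<'E'
from fit import *
s=get_state();print(s['opening'],s['finger_force'],s['eef_pos'])
A,C=merged([cam('side'),cam('wrist'),cam('scene')]);x,y,z=A.T
m=(abs(x-.51)<.12)&(abs(y-.33)<.12)&(z>.026)&(z<.033)&(C[:,1]>60)
# drop gripper/tin occlusion leftovers: largest component on 2mm grid
q=A[m]; g=np.zeros((150,150),np.uint8);i=((q[:,:2]-[.39,.21])/.0016).astype(int);i=np.clip(i,0,149);g[i[:,0],i[:,1]]=1
g=cv2.dilate(g,np.ones((3,3)));n,l,st,_=cv2.connectedComponentsWithStats(g);b=1+st[1:,4].argmax()
q=q[l[i[:,0],i[:,1]]==b];print('tray',rect(q),len(q))
E
```

```text
0.5714612959209404 52.74003624916077 [0.55542956 0.3566165  0.09677549]
tray (array([512.1, 330.7]), array([159.8, 160. ]), 78.1) 5896
```

Request:
jog_arm(
  increments=[
    {"dx":0.005,"dy":0.025,"dz":-0.3,"ax":0,"ay":0,"az":0,"gripper":-1},
    {"dx":0.005,"dy":0.025,"dz":-0.5,"ax":0,"ay":0,"az":0,"gripper":-1},
    {"dx":0.005,"dy":0.025,"dz":-0.62,"ax":0,"ay":0,"az":0,"gripper":-1},
    {"dx":0.005,"dy":0.025,"dz":-0.62,"ax":0,"ay":0,"az":0,"gripper":-1},
    {"dx":0.005,"dy":0.025,"dz":-0.62,"ax":0,"ay":0,"az":0,"gripper":-1},
  ],
)

```text
time: 9.35
eef_pos: [0.5566, 0.3603, 0.0233]
tcp_rot: [0.766, 0.643, 0.0, 0.0]
contact_force: [-0.4, -0.9, -1.7]
opening: 0.57
finger_force: 54.6
```

Request:
jog_arm(
  increments=[
    {"dx":0,"dy":0,"dz":0,"ax":0,"ay":0,"az":0,"gripper":0.5},
    {"dx":0,"dy":0,"dz":0,"ax":0,"ay":0,"az":0,"gripper":0.5},
    {"dx":0,"dy":0,"dz":0,"ax":0,"ay":0,"az":0,"gripper":0.5},
    {"dx":0,"dy":0,"dz":0,"ax":0,"ay":0,"az":0,"gripper":0.5},
    {"dx":0,"dy":0,"dz":0.4,"ax":0,"ay":0,"az":0,"gripper":0.5},
    {"dx":0,"dy":0,"dz":0.8,"ax":0,"ay":0,"az":0,"gripper":0.5},
    {"dx":0,"dy":0,"dz":0.8,"ax":0,"ay":0,"az":0,"gripper":1},
    {"dx":0,"dy":0,"dz":0.8,"ax":0,"ay":0,"az":0,"gripper":1},
  ],
)

```text
time: 10.15
eef_pos: [0.5572, 0.3616, 0.1216]
tcp_rot: [0.766, 0.643, 0.002, 0.001]
contact_force: [-1.1, -0.7, -0.6]
opening: 0.999
finger_force: 0.0
```

Request:
jog_arm(
  increments=[
    {"dx":0.04,"dy":-0.868,"dz":0,"ax":0,"ay":0,"az":0,"gripper":1},
    {"dx":0.04,"dy":-0.868,"dz":0,"ax":0,"ay":0,"az":0,"gripper":1},
    {"dx":0.04,"dy":-0.868,"dz":0,"ax":0,"ay":0,"az":0,"gripper":1},
  ],
)

```text
time: 10.45
eef_pos: [0.5593, 0.2522, 0.1162]
tcp_rot: [0.767, 0.642, -0.003, -0.001]
contact_force: [-0.2, 0.5, 0.5]
opening: 1.001
finger_force: 0.0
```

Request:
jog_arm(
  increments=[
    {"dx":0.04,"dy":-0.868,"dz":0,"ax":0,"ay":0,"az":0,"gripper":1},
    {"dx":0.04,"dy":-0.868,"dz":0,"ax":0,"ay":0,"az":0,"gripper":1},
    {"dx":0.04,"dy":-0.868,"dz":0,"ax":0,"ay":0,"az":0,"gripper":1},
  ],
)

```text
time: 10.75
eef_pos: [0.5646, 0.1484, 0.1169]
tcp_rot: [0.767, 0.641, -0.002, -0.001]
contact_force: [-0.1, 1.1, -0.4]
opening: 1.002
finger_force: 0.0
```

Request:
jog_arm(
  increments=[
    {"dx":0.04,"dy":-0.868,"dz":0,"ax":0,"ay":0,"az":0,"gripper":1},
    {"dx":0.04,"dy":-0.868,"dz":0,"ax":0,"ay":0,"az":0,"gripper":1},
    {"dx":0.04,"dy":-0.868,"dz":0,"ax":0,"ay":0,"az":0,"gripper":1},
    {"dx":0.04,"dy":-0.868,"dz":0,"ax":0,"ay":0,"az":0,"gripper":1},
    {"dx":0.04,"dy":-0.868,"dz":0,"ax":0,"ay":0,"az":0,"gripper":1},
  ],
)

```text
time: 11.25
eef_pos: [0.5697, 0.0496, 0.1179]
tcp_rot: [0.766, 0.643, -0.0, -0.001]
contact_force: [0.7, -0.3, -0.3]
opening: 1.005
finger_force: 0.0
```

```bash
cat > tins.py <<'E'
from fit import *
s=get_state();print(s['opening'],s['finger_force'],s['eef_pos'])
A,C=merged([cam('wrist')]);x,y,z=A.T
m=(x>.42)&(x<.66)&(y>-.1)&(y<.42)&(C[:,1]<50)&(z>.055)&(z<.071);q=A[m]
g=np.zeros((160,340),np.uint8);i=((q[:,:2]-[.40,-.15])/.002).astype(int);g[i[:,0],i[:,1]]=1
n,l,st,_=cv2.connectedComponentsWithStats(cv2.dilate(g,np.ones((3,3))))
for k in range(1,n):
    e=q[l[i[:,0],i[:,1]]==k]
    if len(e)>200: print('tin',e.mean(0).round(4),cv2.minEnclosingCircle(e[:,:2].astype(np.float32)*1000),len(e))
E
python3 tins.py
```

```text
1.0046005989338902 0.0 [0.56970793 0.04957246 0.1179232 ]
tin [0.5695 0.0479 0.0606] ((569.4804077148438, 46.52682876586914), 25.23333168029785) 3970
tin [ 0.5714 -0.0197  0.0604] ((571.3172607421875, -21.82284927368164), 25.600204467773438) 3172
```

Request:
jog_arm(
  increments=[
    {"dx":0,"dy":-0.02,"dz":-0.4,"ax":0,"ay":0,"az":0,"gripper":1},
    {"dx":0,"dy":-0.02,"dz":-0.75,"ax":0,"ay":0,"az":0,"gripper":1},
    {"dx":0,"dy":-0.02,"dz":-0.875,"ax":0,"ay":0,"az":0,"gripper":1},
    {"dx":0,"dy":-0.02,"dz":-0.875,"ax":0,"ay":0,"az":0,"gripper":1},
    {"dx":0,"dy":-0.02,"dz":-0.875,"ax":0,"ay":0,"az":0,"gripper":-1},
    {"dx":0,"dy":-0.02,"dz":-0.875,"ax":0,"ay":0,"az":0,"gripper":-1},
    {"dx":0,"dy":-0.02,"dz":-0.875,"ax":0,"ay":0,"az":0,"gripper":-1},
    {"dx":0,"dy":-0.02,"dz":-0.875,"ax":0,"ay":0,"az":0,"gripper":-1},
    {"dx":0,"dy":-0.02,"dz":-0.875,"ax":0,"ay":0,"az":0,"gripper":-1},
  ],
)

```text
time: 12.2
eef_pos: [0.5725, 0.046, 0.0168]
tcp_rot: [0.766, 0.643, 0.002, 0.002]
contact_force: [0.4, 1.4, 6.3]
opening: 0.579
finger_force: 52.7
```

Request:
jog_arm(
  increments=[
    {"dx":0,"dy":0,"dz":0.35,"ax":0,"ay":0,"az":0,"gripper":-1},
    {"dx":0,"dy":0,"dz":0.7,"ax":0,"ay":0,"az":0,"gripper":-1},
    {"dx":0,"dy":0,"dz":0.9,"ax":0,"ay":0,"az":0,"gripper":-1},
    {"dx":-0.1,"dy":0.4,"dz":0.9,"ax":0,"ay":0,"az":0,"gripper":-1},
    {"dx":-0.12,"dy":0.8,"dz":0.9,"ax":0,"ay":0,"az":0,"gripper":-1},
    {"dx":-0.12,"dy":1.0,"dz":0.9,"ax":0,"ay":0,"az":0,"gripper":-1},
    {"dx":-0.12,"dy":1.0,"dz":0.9,"ax":0,"ay":0,"az":0,"gripper":-1},
  ],
)

```text
time: 12.9
eef_pos: [0.5552, 0.1688, 0.1221]
tcp_rot: [0.765, 0.644, 0.0, -0.0]
contact_force: [-0.6, -0.5, -1.5]
opening: 0.572
finger_force: 52.7
```

Request:
jog_arm(
  increments=[
    {"dx":-0.11,"dy":0.4,"dz":0,"ax":0,"ay":0,"az":0,"gripper":-1},
    {"dx":-0.11,"dy":0.8,"dz":0,"ax":0,"ay":0,"az":0,"gripper":-1},
    {"dx":-0.11,"dy":0.996,"dz":0,"ax":0,"ay":0,"az":0,"gripper":-1},
    {"dx":-0.11,"dy":0.996,"dz":0,"ax":0,"ay":0,"az":0,"gripper":-1},
    {"dx":-0.11,"dy":0.996,"dz":0,"ax":0,"ay":0,"az":0,"gripper":-1},
  ],
)

```text
time: 13.4
eef_pos: [0.5426, 0.2848, 0.1216]
tcp_rot: [0.766, 0.643, -0.001, 0.0]
contact_force: [0.3, -0.3, -2.3]
opening: 0.57
finger_force: 53.6
```

```bash
python3 tins.py
```

```text
0.5695985950819235 53.62235963344574 [0.54258927 0.28482694 0.12159749]
tin [0.5553 0.3592 0.0657] ((555.2672729492188, 358.6649475097656), 25.177936553955078) 5387
```

Request:
jog_arm(
  increments=[
    {"dx":-0.008,"dy":0.013,"dz":-0.35,"ax":0,"ay":0,"az":0,"gripper":-1},
    {"dx":-0.008,"dy":0.013,"dz":-0.7,"ax":0,"ay":0,"az":0,"gripper":-1},
    {"dx":-0.008,"dy":0.013,"dz":-0.82,"ax":0,"ay":0,"az":0,"gripper":-1},
    {"dx":-0.008,"dy":0.013,"dz":-0.82,"ax":0,"ay":0,"az":0,"gripper":-1},
    {"dx":-0.008,"dy":0.013,"dz":-0.82,"ax":0,"ay":0,"az":0,"gripper":-1},
  ],
)

```text
time: 13.95
eef_pos: [0.5427, 0.2861, 0.0242]
tcp_rot: [0.766, 0.642, 0.0, 0.0]
contact_force: [0.4, -0.6, -1.7]
opening: 0.573
finger_force: 55.0
```

Request:
jog_arm(
  increments=[
    {"dx":0,"dy":0,"dz":0,"ax":0,"ay":0,"az":0,"gripper":0.5},
    {"dx":0,"dy":0,"dz":0,"ax":0,"ay":0,"az":0,"gripper":0.5},
    {"dx":0,"dy":0,"dz":0,"ax":0,"ay":0,"az":0,"gripper":0.5},
    {"dx":0,"dy":0,"dz":0,"ax":0,"ay":0,"az":0,"gripper":0.5},
    {"dx":0,"dy":0,"dz":0.4,"ax":0,"ay":0,"az":0,"gripper":0.5},
    {"dx":0,"dy":0,"dz":0.8,"ax":0,"ay":0,"az":0,"gripper":0.5},
    {"dx":0,"dy":0,"dz":0.8,"ax":0,"ay":0,"az":0,"gripper":1},
    {"dx":0,"dy":0,"dz":0.8,"ax":0,"ay":0,"az":0,"gripper":1},
  ],
)

```text
time: 14.75
eef_pos: [0.543, 0.2876, 0.1219]
tcp_rot: [0.766, 0.643, 0.002, 0.001]
contact_force: [0.2, -0.5, -0.1]
opening: 1.001
finger_force: 0.0
```

Request:
jog_arm(
  increments=[
    {"dx":0.083,"dy":-0.856,"dz":0,"ax":0,"ay":0,"az":0,"gripper":1},
    {"dx":0.083,"dy":-0.856,"dz":0,"ax":0,"ay":0,"az":0,"gripper":1},
    {"dx":0.083,"dy":-0.856,"dz":0,"ax":0,"ay":0,"az":0,"gripper":1},
  ],
)

```text
time: 15.05
eef_pos: [0.5507, 0.18, 0.1172]
tcp_rot: [0.767, 0.641, -0.002, -0.001]
contact_force: [-1.0, -0.3, 0.1]
opening: 1.004
finger_force: 0.0
```

Request:
jog_arm(
  increments=[
    {"dx":0.083,"dy":-0.856,"dz":0,"ax":0,"ay":0,"az":0,"gripper":1},
    {"dx":0.083,"dy":-0.856,"dz":0,"ax":0,"ay":0,"az":0,"gripper":1},
    {"dx":0.083,"dy":-0.856,"dz":0,"ax":0,"ay":0,"az":0,"gripper":1},
  ],
)

```text
time: 15.35
eef_pos: [0.5611, 0.0776, 0.1178]
tcp_rot: [0.767, 0.641, -0.001, -0.0]
contact_force: [0.3, -0.0, -0.0]
opening: 0.999
finger_force: 0.0
```

Request:
jog_arm(
  increments=[
    {"dx":0.083,"dy":-0.856,"dz":0,"ax":0,"ay":0,"az":0,"gripper":1},
    {"dx":0.083,"dy":-0.856,"dz":0,"ax":0,"ay":0,"az":0,"gripper":1},
    {"dx":0.083,"dy":-0.856,"dz":0,"ax":0,"ay":0,"az":0,"gripper":1},
    {"dx":0.083,"dy":-0.856,"dz":0,"ax":0,"ay":0,"az":0,"gripper":1},
    {"dx":0.083,"dy":-0.856,"dz":0,"ax":0,"ay":0,"az":0,"gripper":1},
  ],
)

```text
time: 15.85
eef_pos: [0.5709, -0.0196, 0.1184]
tcp_rot: [0.766, 0.643, -0.0, -0.001]
contact_force: [-0.0, 0.0, 0.7]
opening: 1.001
finger_force: 0.0
```

```bash
python3 tins.py
```

```text
1.0009730566373733 0.0 [ 0.57089951 -0.01961931  0.11841619]
tin [ 0.5715 -0.0208  0.0607] ((571.1290893554688, -22.155256271362305), 25.200035095214844) 3964
```

Request:
jog_arm(
  increments=[
    {"dx":0,"dy":-0.013,"dz":-0.4,"ax":0,"ay":0,"az":0,"gripper":1},
    {"dx":0,"dy":-0.013,"dz":-0.75,"ax":0,"ay":0,"az":0,"gripper":1},
    {"dx":0,"dy":-0.013,"dz":-0.875,"ax":0,"ay":0,"az":0,"gripper":1},
    {"dx":0,"dy":-0.013,"dz":-0.875,"ax":0,"ay":0,"az":0,"gripper":1},
    {"dx":0,"dy":-0.013,"dz":-0.875,"ax":0,"ay":0,"az":0,"gripper":-1},
    {"dx":0,"dy":-0.013,"dz":-0.875,"ax":0,"ay":0,"az":0,"gripper":-1},
    {"dx":0,"dy":-0.013,"dz":-0.875,"ax":0,"ay":0,"az":0,"gripper":-1},
    {"dx":0,"dy":-0.013,"dz":-0.875,"ax":0,"ay":0,"az":0,"gripper":-1},
    {"dx":0,"dy":-0.013,"dz":-0.875,"ax":0,"ay":0,"az":0,"gripper":-1},
  ],
)

```text
time: 16.8
eef_pos: [0.5739, -0.023, 0.0174]
tcp_rot: [0.766, 0.643, 0.002, 0.002]
contact_force: [-0.5, 1.3, 7.5]
opening: 0.571
finger_force: 52.3
```

Request:
jog_arm(
  increments=[
    {"dx":0,"dy":0,"dz":0.35,"ax":0,"ay":0,"az":0,"gripper":-1},
    {"dx":0,"dy":0,"dz":0.7,"ax":0,"ay":0,"az":0,"gripper":-1},
    {"dx":-0.1,"dy":0.3,"dz":0.95,"ax":0,"ay":0,"az":0,"gripper":-1},
    {"dx":-0.286,"dy":0.6,"dz":0.95,"ax":0,"ay":0,"az":0,"gripper":-1},
    {"dx":-0.286,"dy":0.896,"dz":0.95,"ax":0,"ay":0,"az":0,"gripper":-1},
    {"dx":-0.286,"dy":0.896,"dz":0.95,"ax":0,"ay":0,"az":0,"gripper":-1},
  ],
)

```text
time: 17.4
eef_pos: [0.5363, 0.0881, 0.129]
tcp_rot: [0.765, 0.644, 0.001, -0.0]
contact_force: [-0.3, 0.0, -2.4]
opening: 0.574
finger_force: 52.8
```

Request:
jog_arm(
  increments=[
    {"dx":-0.15,"dy":0.4,"dz":0,"ax":0,"ay":0,"az":0,"gripper":-1},
    {"dx":-0.286,"dy":0.8,"dz":0,"ax":0,"ay":0,"az":0,"gripper":-1},
    {"dx":-0.286,"dy":0.896,"dz":0,"ax":0,"ay":0,"az":0,"gripper":-1},
  ],
)

```text
time: 17.7
eef_pos: [0.501, 0.195, 0.1282]
tcp_rot: [0.765, 0.644, -0.0, -0.001]
contact_force: [-0.2, -0.9, -1.9]
opening: 0.57
finger_force: 52.8
```

Request:
jog_arm(
  increments=[
    {"dx":-0.15,"dy":0.4,"dz":0,"ax":0,"ay":0,"az":0,"gripper":-1},
    {"dx":-0.286,"dy":0.8,"dz":0,"ax":0,"ay":0,"az":0,"gripper":-1},
    {"dx":-0.286,"dy":0.896,"dz":0,"ax":0,"ay":0,"az":0,"gripper":-1},
    {"dx":-0.286,"dy":0.896,"dz":0,"ax":0,"ay":0,"az":0,"gripper":-1},
    {"dx":-0.286,"dy":0.896,"dz":0,"ax":0,"ay":0,"az":0,"gripper":-1},
  ],
)

```text
time: 18.2
eef_pos: [0.4693, 0.2989, 0.1283]
tcp_rot: [0.766, 0.643, -0.0, 0.0]
contact_force: [-0.9, -1.1, -1.8]
opening: 0.57
finger_force: 52.8
```

```bash
python3 tins.py
```

```text
0.5701713040724332 52.802987694740295 [0.46928156 0.29889622 0.12832721]
tin [0.5406 0.2882 0.0653] ((541.400390625, 286.105224609375), 25.394834518432617) 3977
tin [0.5538 0.3594 0.0655] ((554.8076782226562, 358.65728759765625), 25.469892501831055) 5133
```

Request:
jog_arm(
  increments=[
    {"dx":-0.008,"dy":0.013,"dz":-0.35,"ax":0,"ay":0,"az":0,"gripper":-1},
    {"dx":-0.008,"dy":0.013,"dz":-0.7,"ax":0,"ay":0,"az":0,"gripper":-1},
    {"dx":-0.008,"dy":0.013,"dz":-0.865,"ax":0,"ay":0,"az":0,"gripper":-1},
    {"dx":-0.008,"dy":0.013,"dz":-0.865,"ax":0,"ay":0,"az":0,"gripper":-1},
    {"dx":-0.008,"dy":0.013,"dz":-0.865,"ax":0,"ay":0,"az":0,"gripper":-1},
  ],
)

```text
time: 18.75
eef_pos: [0.4686, 0.3, 0.0245]
tcp_rot: [0.767, 0.642, -0.0, 0.0]
contact_force: [-0.5, 0.1, -1.5]
opening: 0.568
finger_force: 56.3
```

Request:
jog_arm(
  increments=[
    {"dx":0,"dy":0,"dz":0,"ax":0,"ay":0,"az":0,"gripper":0.5},
    {"dx":0,"dy":0,"dz":0,"ax":0,"ay":0,"az":0,"gripper":0.5},
    {"dx":0,"dy":0,"dz":0,"ax":0,"ay":0,"az":0,"gripper":0.5},
    {"dx":0,"dy":0,"dz":0,"ax":0,"ay":0,"az":0,"gripper":0.5},
    {"dx":0,"dy":0,"dz":0.4,"ax":0,"ay":0,"az":0,"gripper":0.5},
    {"dx":0,"dy":0,"dz":0.8,"ax":0,"ay":0,"az":0,"gripper":0.5},
    {"dx":0,"dy":0,"dz":1,"ax":0,"ay":0,"az":0,"gripper":-1},
    {"dx":0,"dy":0,"dz":1,"ax":0,"ay":0,"az":0,"gripper":-1},
    {"dx":0,"dy":0,"dz":1,"ax":0,"ay":0,"az":0,"gripper":-1},
  ],
)

```text
time: 19.65
eef_pos: [0.4677, 0.3016, 0.1451]
tcp_rot: [0.766, 0.643, 0.001, 0.0]
contact_force: [0.4, 0.1, -0.6]
opening: 0.245
finger_force: 0.0
```

```bash
python3 tins.py; cat > board.py <<'E'
from fit import *
V=[cam('scene'),cam('side')]
A=np.vstack([merged([v])[0] for v in V]);x,y,z=A.T
C=np.vstack([merged([v])[1] for v in V])
m=(x>.33)&(x<.72)&(y>-.06)&(y<.22)&(z>.020)&(z<.028)&(C[:,1]>70);print('board',rect(A[m]),m.sum())
for n,v in zip('ab',V):
    a,c=merged([v]);m=(a[:,0]>.33)&(a[:,0]<.72)&(a[:,1]>-.06)&(a[:,1]<.22)&(a[:,2]>.020)&(a[:,2]<.028)&(c[:,1]>70);print(n,rect(a[m]),m.sum())
# stop inner faces: points 14..22 mm high, pale grey
m=(x>.57)&(x<.73)&(y>0)&(y<.25)&(z>.017)&(z<.024)&(C[:,1]<40);q=A[m];print('stop',rect(q))
E
python3 board.py
```

```text
0.24458751776772186 0.0 [0.46774075 0.30162366 0.14510759]
tin [0.4679 0.3018 0.0656] ((467.77215576171875, 300.3769836425781), 25.118860244750977) 3461
tin [0.5407 0.2881 0.0653] ((541.3314208984375, 286.3503112792969), 25.620695114135742) 3469
tin [0.5538 0.3594 0.0655] ((554.66455078125, 358.3397216796875), 25.400291442871094) 4378
board (array([530.7,  94.2]), array([250.4, 377.4]), 89.8) 2543
a (array([539.6, 124.4]), array([331.4, 249.1]), 12.0) 1670
b (array([530.6,  91.3]), array([242. , 379.1]), 89.4) 873
stop (array([637.3, 117.6]), array([ 98.2, 188.8]), 4.0)
```

All three tins stand in the tray (tops at about 65 mm). Next is the board: I go round behind it with the jaws open and tilted.

Request:
jog_arm(
  increments=[
    {"dx":-0.2,"dy":-0.4,"dz":0.1,"ax":0,"ay":0,"az":-0.756,"gripper":1},
    {"dx":-0.4,"dy":-0.8,"dz":0.1,"ax":0,"ay":0,"az":-0.756,"gripper":1},
    {"dx":-0.5,"dy":-1,"dz":0.1,"ax":0,"ay":0,"az":-0.756,"gripper":1},
    {"dx":-0.5,"dy":-1,"dz":0.1,"ax":0,"ay":0,"az":-0.756,"gripper":1},
    {"dx":-0.5,"dy":-1,"dz":0.1,"ax":0,"ay":0,"az":-0.756,"gripper":1},
    {"dx":-0.5,"dy":-1,"dz":0.1,"ax":0,"ay":0,"az":-0.756,"gripper":1},
    {"dx":-0.5,"dy":-1,"dz":0.1,"ax":0,"ay":0,"az":-0.756,"gripper":1},
    {"dx":-0.5,"dy":-1,"dz":0.1,"ax":0,"ay":0,"az":-0.756,"gripper":1},
    {"dx":-0.5,"dy":-1,"dz":0.1,"ax":0,"ay":0,"az":-0.756,"gripper":1},
  ],
)

```text
time: 20.7
eef_pos: [0.4068, 0.1813, 0.1551]
tcp_rot: [0.995, 0.104, -0.002, 0.0]
contact_force: [0.0, -0.4, -0.4]
opening: 1.004
finger_force: 0.0
```

Request:
jog_arm(
  increments=[
    {"dx":0,"dy":0,"dz":0,"ax":-0.0693,"ay":0.326,"az":0,"gripper":1},
    {"dx":0,"dy":-0.4,"dz":0,"ax":-0.0693,"ay":0.326,"az":0,"gripper":1},
    {"dx":-0.1,"dy":-0.8,"dz":0,"ax":-0.0693,"ay":0.326,"az":0,"gripper":1},
    {"dx":-0.32,"dy":-1,"dz":0,"ax":-0.0693,"ay":0.326,"az":0,"gripper":1},
    {"dx":-0.32,"dy":-1,"dz":0,"ax":-0.0693,"ay":0.326,"az":0,"gripper":1},
    {"dx":-0.32,"dy":-1,"dz":0,"ax":-0.0693,"ay":0.326,"az":0,"gripper":1},
  ],
)

```text
time: 21.3
eef_pos: [0.3689, 0.0615, 0.1558]
tcp_rot: [0.96, 0.101, -0.258, 0.026]
contact_force: [0.5, -0.0, 1.0]
opening: 1.0
finger_force: 0.0
```

Request:
jog_arm(
  increments=[
    {"dx":-0.3,"dy":-0.3,"dz":-0.3,"ax":0,"ay":0,"az":0,"gripper":1},
    {"dx":-0.3,"dy":-0.3,"dz":-0.6,"ax":0,"ay":0,"az":0,"gripper":1},
    {"dx":-0.3,"dy":-0.3,"dz":-0.6,"ax":0,"ay":0,"az":0,"gripper":1},
    {"dx":-0.3,"dy":-0.3,"dz":-0.6,"ax":0,"ay":0,"az":0,"gripper":1},
    {"dx":-0.3,"dy":-0.3,"dz":-0.6,"ax":0,"ay":0,"az":0,"gripper":1},
  ],
)

```text
time: 21.8
eef_pos: [0.3355, 0.026, 0.0866]
tcp_rot: [0.961, 0.102, -0.255, 0.028]
contact_force: [0.3, 0.3, -0.2]
opening: 0.996
finger_force: 0.0
```

```bash
python3 - <<'E'
from fit import *
s=get_state();print(s['eef_pos'],s['tcp_rot'],s['qpos'].round(2),s['opening']);M=R.from_quat(s['tcp_rot']).as_matrix();print(M.round(3))
print('front corner', (s['eef_pos']+M@np.array([.011,0,-.025])).round(4))
d=cam('wrist');cv2.imwrite('pics/w5.png',d['frame'])
for n in ['wrist','scene','side']:
    a,c=merged([cam(n)]);m=(abs(a[:,0]-.45)<.11)&(abs(a[:,1]-.06)<.11)&(a[:,2]>.020)&(a[:,2]<.029)&(c[:,1]>60)
    if m.sum()>30: print(n,rect(a[m]),m.sum())
E
```

```text
[0.33553292 0.02597386 0.08655666] [ 0.96108102  0.1016311  -0.25541639  0.02751124] [-0.1   0.04  2.2  -0.16  1.41  1.32] 0.996252659534316
[[ 0.849  0.209 -0.485]
 [ 0.181 -0.978 -0.105]
 [-0.497  0.001 -0.868]]
front corner [0.357  0.0306 0.1028]
wrist (array([410.3,  41.9]), array([ 41.5, 140.1]), 12.1) 24261
scene (array([439.1,  48.3]), array([101.6, 141.5]), 12.2) 1633
side (array([440.5,  51.3]), array([ 99.7, 143.2]), 12.0) 833
```

View pics/w5.png

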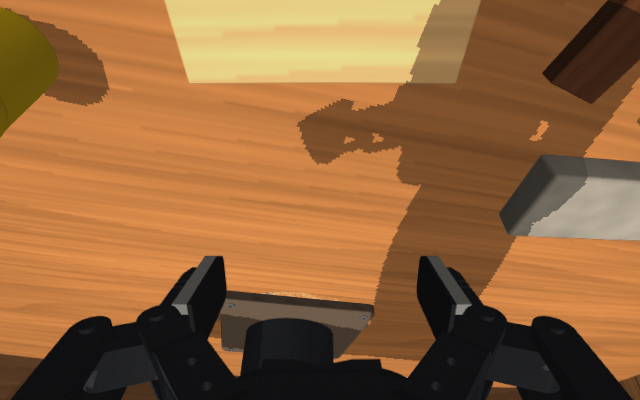

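The view shows the jaws square behind the board edge, which runs from (190,82) to (455,82), and clear of the whetstone at (570,200). I descend and push.

Request:
jog_arm(
  increments=[
    {"dx":0,"dy":0,"dz":-0.3,"ax":0,"ay":0,"az":0,"gripper":1},
    {"dx":0,"dy":0,"dz":-0.6,"ax":0,"ay":0,"az":0,"gripper":1},
    {"dx":0,"dy":0,"dz":-0.7,"ax":0,"ay":0,"az":0,"gripper":1},
    {"dx":0,"dy":0,"dz":-0.79,"ax":0,"ay":0,"az":0,"gripper":1},
    {"dx":0,"dy":0,"dz":-0.79,"ax":0,"ay":0,"az":0,"gripper":1},
    {"dx":0,"dy":0,"dz":-0.79,"ax":0,"ay":0,"az":0,"gripper":1},
  ],
)

```text
time: 22.6
eef_pos: [0.3343, 0.0254, -0.0092]
tcp_rot: [0.961, 0.101, -0.257, 0.027]
contact_force: [0.3, -1.0, 0.2]
opening: 1.0
finger_force: 0.0
```

Request:
jog_arm(
  increments=[
    {"dx":0.1,"dy":0.02,"dz":0,"ax":0,"ay":0,"az":0,"gripper":1},
    {"dx":0.18,"dy":0.04,"dz":0,"ax":0,"ay":0,"az":0,"gripper":1},
    {"dx":0.24,"dy":0.06,"dz":0,"ax":0,"ay":0,"az":0,"gripper":1},
    {"dx":0.32,"dy":0.08,"dz":0,"ax":0,"ay":0,"az":-0.005,"gripper":1},
    {"dx":0.42,"dy":0.11,"dz":0,"ax":0,"ay":0,"az":-0.01,"gripper":1},
    {"dx":0.52,"dy":0.14,"dz":0,"ax":0,"ay":0,"az":-0.02,"gripper":1},
    {"dx":0.62,"dy":0.17,"dz":0,"ax":0,"ay":0,"az":-0.03,"gripper":1},
    {"dx":0.72,"dy":0.2,"dz":0,"ax":0,"ay":0,"az":-0.04,"gripper":1},
    {"dx":0.82,"dy":0.23,"dz":0,"ax":0,"ay":0,"az":-0.05,"gripper":1},
    {"dx":0.82,"dy":0.23,"dz":0,"ax":0,"ay":0,"az":-0.05,"gripper":1},
  ],
)

```text
time: 23.6
eef_pos: [0.433, 0.0534, -0.0094]
tcp_rot: [0.964, 0.063, -0.259, 0.017]
contact_force: [-1.1, -0.5, 4.0]
opening: 1.0
finger_force: 1.4
```

```bash
cat > b2.py <<'E'
from fit import *
s=get_state();M=R.from_quat(s['tcp_rot']).as_matrix()
print(s['eef_pos'].round(4),s['contact_force'].round(1),'corner',(s['eef_pos']+M@np.array([.011,0,-.025])).round(4))
spot=np.array([.6218,.1245]);c4,s4=np.cos(np.radians(4)),np.sin(np.radians(4))
for n in ['scene','side']:
    a,c=merged([cam(n)]);m=(abs(a[:,0]-.55)<.2)&(abs(a[:,1]-.08)<.125)&(a[:,2]>.020)&(a[:,2]<.029)&(c[:,1]>60)&(a[:,0]<.70)
    q=a[m];g=np.zeros((250,160),np.uint8);i=((q[:,:2]-[.3,-.1])/.002).astype(int);i=np.clip(i,0,[249,159]);g[i[:,0],i[:,1]]=1
    k,l,st,_=cv2.connectedComponentsWithStats(cv2.dilate(g,np.ones((3,3))));b=1+st[1:,4].argmax();q=q[l[i[:,0],i[:,1]]==b]
    r=rect(q);e=np.array(r[0])/1000-spot;print(n,r,len(q),'stop frame',[round(1000*(c4*e[0]+s4*e[1]),1),round(1000*(-s4*e[0]+c4*e[1]),1)])
E
python3 b2.py
```

```text
[ 0.433   0.0534 -0.0094] [-1.1 -0.5  4. ] corner [0.4549 0.0563 0.0068]
scene (array([513.4,  63.9]), array([100.8, 140.6]), 6.9) 1476 stop frame [np.float64(-112.4), np.float64(-52.9)]
side (array([511.7,  66.8]), array([105.1, 141.5]), 8.2) 493 stop frame [np.float64(-113.9), np.float64(-49.9)]
```

Request:
jog_arm(
  increments=[
    {"dx":0.08,"dy":0.026,"dz":0,"ax":0,"ay":0,"az":-0.005,"gripper":1},
    {"dx":0.16,"dy":0.052,"dz":0,"ax":0,"ay":0,"az":-0.01,"gripper":1},
    {"dx":0.26,"dy":0.084,"dz":0,"ax":0,"ay":0,"az":-0.015,"gripper":1},
    {"dx":0.36,"dy":0.116,"dz":0,"ax":0,"ay":0,"az":-0.02,"gripper":1},
    {"dx":0.46,"dy":0.15,"dz":0,"ax":0,"ay":0,"az":-0.025,"gripper":1},
    {"dx":0.56,"dy":0.18,"dz":0,"ax":0,"ay":0,"az":-0.03,"gripper":1},
    {"dx":0.66,"dy":0.21,"dz":0,"ax":0,"ay":0,"az":-0.035,"gripper":1},
    {"dx":0.76,"dy":0.245,"dz":0,"ax":0,"ay":0,"az":-0.035,"gripper":1},
    {"dx":0.82,"dy":0.265,"dz":0,"ax":0,"ay":0,"az":-0.035,"gripper":1},
    {"dx":0.82,"dy":0.265,"dz":0,"ax":0,"ay":0,"az":-0.035,"gripper":1},
  ],
)

```text
time: 24.7
eef_pos: [0.5315, 0.0852, -0.0103]
tcp_rot: [0.966, 0.037, -0.257, 0.01]
contact_force: [0.0, 0.2, 0.7]
opening: 1.002
finger_force: 0.1
```

```bash
python3 b2.py
```

```text
[ 0.5315  0.0852 -0.0103] [0.  0.2 0.7] corner [0.5534 0.0869 0.0059]
scene (array([613.6,  91.5]), array([ 98.6, 140.6]), 4.3) 1394 stop frame [np.float64(-10.5), np.float64(-32.3)]
side (array([637.1, 117.6]), array([ 89.6, 166.9]), 42.1) 429 stop frame [np.float64(14.8), np.float64(-8.0)]
```

Request:
jog_arm(
  increments=[
    {"dx":-0.2,"dy":0,"dz":0,"ax":0,"ay":0,"az":0,"gripper":1},
    {"dx":-0.2,"dy":0,"dz":0.3,"ax":0,"ay":0,"az":0,"gripper":1},
    {"dx":-0.2,"dy":0,"dz":0.7,"ax":0,"ay":0,"az":0,"gripper":0},
    {"dx":-0.2,"dy":0,"dz":1,"ax":0.0233,"ay":-0.3325,"az":0,"gripper":0},
    {"dx":-0.2,"dy":0,"dz":1,"ax":0.0233,"ay":-0.3325,"az":0,"gripper":0},
    {"dx":-0.2,"dy":0,"dz":1,"ax":0.0233,"ay":-0.3325,"az":0,"gripper":0},
    {"dx":-0.2,"dy":0,"dz":1,"ax":0.0233,"ay":-0.3325,"az":0,"gripper":0},
    {"dx":-0.2,"dy":0,"dz":1,"ax":0.0233,"ay":-0.3325,"az":0,"gripper":0},
  ],
)

```text
time: 25.6
eef_pos: [0.5043, 0.0851, 0.11]
tcp_rot: [0.999, 0.037, 0.001, 0.001]
contact_force: [-0.1, -0.2, 0.2]
opening: 0.497
finger_force: 0.0
```

Request:
jog_arm(
  increments=[
    {"dx":0.4,"dy":-0.4,"dz":0,"ax":0,"ay":0,"az":0.5,"gripper":0},
    {"dx":0.7,"dy":-0.7,"dz":0,"ax":0,"ay":0,"az":0.5,"gripper":0},
    {"dx":0.95,"dy":-0.82,"dz":0,"ax":0,"ay":0,"az":0.5,"gripper":0},
    {"dx":0.95,"dy":-0.82,"dz":0,"ax":0,"ay":0,"az":0.5,"gripper":0},
    {"dx":0.95,"dy":-0.82,"dz":0,"ax":0,"ay":0,"az":0.5,"gripper":0},
    {"dx":0.95,"dy":-0.82,"dz":0,"ax":0,"ay":0,"az":0.5,"gripper":0},
  ],
)

```text
time: 26.2
eef_pos: [0.621, -0.0142, 0.1089]
tcp_rot: [0.908, 0.418, -0.0, 0.001]
contact_force: [-0.3, -0.2, -0.1]
opening: 0.499
finger_force: 0.0
```

Request:
jog_arm(
  increments=[
    {"dx":0,"dy":0,"dz":0,"ax":0,"ay":0,"az":0.5,"gripper":0},
    {"dx":0,"dy":0,"dz":0,"ax":0,"ay":0,"az":0.5,"gripper":0},
    {"dx":0,"dy":0,"dz":0,"ax":0,"ay":0,"az":0.5,"gripper":0},
    {"dx":0,"dy":0,"dz":0,"ax":0,"ay":0,"az":0.5,"gripper":0},
    {"dx":0,"dy":0,"dz":0,"ax":0,"ay":0,"az":0.5,"gripper":0},
    {"dx":0,"dy":0,"dz":0,"ax":0,"ay":0,"az":0.5,"gripper":0},
    {"dx":0,"dy":0,"dz":0,"ax":0,"ay":0,"az":0.5,"gripper":0},
  ],
)

```text
time: 26.9
eef_pos: [0.6207, -0.0137, 0.1093]
tcp_rot: [0.68, 0.733, 0.001, 0.001]
contact_force: [0.6, 1.2, -0.1]
opening: 0.5
finger_force: 0.0
```

```bash
cat > stopfit.py <<'E'
from fit import *
s=get_state();print(s['eef_pos'].round(4),s['tcp_rot'].round(3),s['opening'],s['contact_force'].round(1))
d=cam('wrist');cv2.imwrite('pics/w6.png',d['frame']);a,c=merged([d]);x,y,z=a.T
spot=np.array([.6218,.1245]);th=np.radians(4);Q=(a[:,:2]-spot)@np.array([[np.cos(th),-np.sin(th)],[np.sin(th),np.cos(th)]])
b=(abs(Q[:,0])<.09)&(abs(Q[:,1])<.13)&(z>.0215)&(z<.029)&(c[:,1]>60);
if b.sum()>100: print('board',rect(a[b]),'rel',rect(Q[b]),b.sum())
m=(abs(Q[:,0])<.09)&(abs(Q[:,1])<.12)&(z>.016)&(z<.023)&(c[:,1]<45)
F=Q[m&(Q[:,0]>.03)&(abs(Q[:,1])<.06)];S=Q[m&(Q[:,1]>.05)&(Q[:,0]>-.025)&(Q[:,0]<.04)]
f=lambda v:np.percentile(v,[1,50,99]).round(4) if len(v)>20 else None
print('far face',f(F[:,0]),'side face',f(S[:,1]))
E
python3 stopfit.py
```

```text
[ 0.6207 -0.0137  0.1093] [0.68  0.733 0.001 0.001] 0.4996533250491911 [ 0.6  1.2 -0.1]
board (array([638.5,  73.1]), array([150. ,  99.8]), 4.7) rel (array([ 13. , -52.4]), array([150. ,  99.8]), 0.7) 22130
far face [0.0468 0.0544 0.0627] side face None
```

Request:
jog_arm(
  increments=[
    {"dx":0,"dy":0,"dz":-0.4,"ax":0,"ay":0,"az":0,"gripper":0},
    {"dx":0,"dy":0,"dz":-0.75,"ax":0,"ay":0,"az":0,"gripper":0},
    {"dx":0,"dy":0,"dz":-0.94,"ax":0,"ay":0,"az":0,"gripper":0},
    {"dx":0,"dy":0,"dz":-0.94,"ax":0,"ay":0,"az":0,"gripper":0},
    {"dx":0,"dy":0,"dz":-0.94,"ax":0,"ay":0,"az":0,"gripper":0},
  ],
)

```text
time: 27.45
eef_pos: [0.6206, -0.0136, -0.0028]
tcp_rot: [0.68, 0.733, 0.001, 0.001]
contact_force: [0.5, -0.0, 0.9]
opening: 0.499
finger_force: 0.0
```

Request:
jog_arm(
  increments=[
    {"dx":-0.007,"dy":0.1,"dz":0,"ax":0,"ay":0,"az":0,"gripper":0},
    {"dx":-0.01,"dy":0.15,"dz":0,"ax":0,"ay":0,"az":0,"gripper":0},
    {"dx":-0.014,"dy":0.2,"dz":0,"ax":0,"ay":0,"az":0,"gripper":0},
    {"dx":-0.018,"dy":0.26,"dz":0,"ax":0,"ay":0,"az":0,"gripper":0},
    {"dx":-0.022,"dy":0.32,"dz":0,"ax":0,"ay":0,"az":0,"gripper":0},
    {"dx":-0.027,"dy":0.38,"dz":0,"ax":0,"ay":0,"az":0,"gripper":0},
    {"dx":-0.03,"dy":0.42,"dz":0,"ax":0,"ay":0,"az":0,"gripper":0},
    {"dx":-0.03,"dy":0.42,"dz":0,"ax":0,"ay":0,"az":0,"gripper":0},
  ],
)

```text
time: 28.25
eef_pos: [0.6162, 0.038, -0.0031]
tcp_rot: [0.68, 0.733, 0.001, 0.0]
contact_force: [0.2, -1.6, -0.3]
opening: 0.5
finger_force: 0.2
```

Request:
jog_arm(
  increments=[
    {"dx":-0.002,"dy":0.025,"dz":0,"ax":0,"ay":0,"az":0,"gripper":0},
    {"dx":-0.002,"dy":0.025,"dz":0,"ax":0,"ay":0,"az":0,"gripper":0},
  ],
)

```text
time: 28.45
eef_pos: [0.6158, 0.0403, -0.0033]
tcp_rot: [0.68, 0.733, 0.001, 0.0]
contact_force: [-0.2, -0.4, 1.1]
opening: 0.507
finger_force: 0.5
```

Request:
jog_arm(
  increments=[
    {"dx":-0.002,"dy":0.025,"dz":0,"ax":0,"ay":0,"az":0,"gripper":0},
    {"dx":-0.002,"dy":0.025,"dz":0,"ax":0,"ay":0,"az":0,"gripper":0},
  ],
)

```text
time: 28.65
eef_pos: [0.6156, 0.0406, -0.0033]
tcp_rot: [0.68, 0.733, -0.001, 0.002]
contact_force: [-0.4, -9.4, 1.8]
opening: 0.504
finger_force: 4.6
```

```bash
python3 b2.py
```

```text
[ 0.6156  0.0406 -0.0033] [-0.4 -9.4  1.8] corner [0.6147 0.0517 0.0217]
scene (array([609.6, 122.7]), array([100.5, 143.3]), 4.4) 1335 stop frame [np.float64(-12.3), np.float64(-0.9)]
side (array([611.1, 119.3]), array([100.9, 153.8]), 4.7) 920 stop frame [np.float64(-11.0), np.float64(-4.4)]
```

Request:
jog_arm(
  increments=[
    {"dx":0,"dy":-0.2,"dz":0,"ax":0,"ay":0,"az":0,"gripper":0},
    {"dx":0,"dy":-0.2,"dz":0.4,"ax":0,"ay":0,"az":0,"gripper":0},
    {"dx":0,"dy":-0.2,"dz":0.75,"ax":0,"ay":0,"az":-0.4,"gripper":0},
    {"dx":0,"dy":-0.2,"dz":0.75,"ax":0,"ay":0,"az":-0.4,"gripper":0},
    {"dx":-0.2,"dy":-0.2,"dz":0.75,"ax":0,"ay":0,"az":-0.4,"gripper":0},
    {"dx":-0.4,"dy":-0.2,"dz":0.75,"ax":0,"ay":0,"az":-0.4,"gripper":0},
    {"dx":-0.76,"dy":-0.2,"dz":0.75,"ax":0,"ay":0,"az":-0.4,"gripper":0},
    {"dx":-0.76,"dy":-0.2,"dz":0.75,"ax":0,"ay":0,"az":-0.4,"gripper":0},
  ],
)

```text
time: 29.55
eef_pos: [0.5167, 0.0208, 0.0829]
tcp_rot: [0.873, 0.487, -0.004, -0.003]
contact_force: [0.1, 0.4, -0.8]
opening: 0.501
finger_force: 0.0
```

Request:
jog_arm(
  increments=[
    {"dx":0,"dy":0.4,"dz":0,"ax":0,"ay":0,"az":-0.6,"gripper":0},
    {"dx":0,"dy":0.81,"dz":0,"ax":0,"ay":0,"az":-0.6,"gripper":0},
    {"dx":0,"dy":0.81,"dz":0,"ax":0,"ay":0,"az":-0.6,"gripper":0},
    {"dx":0,"dy":0.81,"dz":0,"ax":0,"ay":0,"az":-0.6,"gripper":0},
    {"dx":0,"dy":0.81,"dz":0,"ax":0,"ay":0,"az":-0.6,"gripper":0},
    {"dx":0,"dy":0.81,"dz":0,"ax":0,"ay":0,"az":-0.6,"gripper":0},
    {"dx":0,"dy":0.81,"dz":0,"ax":0,"ay":0,"az":-0.6,"gripper":0},
    {"dx":0,"dy":0.81,"dz":-0.35,"ax":0,"ay":0,"az":-0.6,"gripper":0},
    {"dx":0,"dy":0.81,"dz":-0.75,"ax":0,"ay":0,"az":-0.6,"gripper":0},
    {"dx":0,"dy":0.81,"dz":-0.75,"ax":0,"ay":0,"az":-0.6,"gripper":0},
  ],
)

```text
time: 30.55
eef_pos: [0.5177, 0.1163, -0.0104]
tcp_rot: [0.999, 0.037, -0.009, 0.001]
contact_force: [-1.8, 0.1, -0.1]
opening: 0.5
finger_force: 0.0
```

```bash
python3 b2.py
```

```text
[ 0.5177  0.1163 -0.0104] [-1.8  0.1 -0.1] corner [0.5291 0.1172 0.0144]
scene (array([609.5, 121.2]), array([101.7, 141.2]), 3.7) 1958 stop frame [np.float64(-12.5), np.float64(-2.4)]
side (array([610.4, 123.9]), array([101.2, 144.8]), 4.8) 869 stop frame [np.float64(-11.4), np.float64(0.2)]
```

Request:
jog_arm(
  increments=[
    {"dx":0.1,"dy":0.007,"dz":0,"ax":0,"ay":0,"az":0,"gripper":0},
    {"dx":0.17,"dy":0.012,"dz":0,"ax":0,"ay":0,"az":0,"gripper":0},
    {"dx":0.22,"dy":0.015,"dz":0,"ax":0,"ay":0,"az":0,"gripper":0},
    {"dx":0.26,"dy":0.018,"dz":0,"ax":0,"ay":0,"az":0,"gripper":0},
    {"dx":0.3,"dy":0.021,"dz":0,"ax":0,"ay":0,"az":0,"gripper":0},
    {"dx":0.3,"dy":0.021,"dz":0,"ax":0,"ay":0,"az":0,"gripper":0},
  ],
)

```text
time: 31.25
eef_pos: [0.5591, 0.1186, -0.0029]
tcp_rot: [0.999, 0.037, -0.003, 0.002]
contact_force: [-6.5, -2.0, 5.7]
opening: 0.497
finger_force: 3.6
```

Request:
jog_arm(
  increments=[
    {"dx":0.025,"dy":0.002,"dz":0,"ax":0,"ay":0,"az":0,"gripper":0},
    {"dx":0.025,"dy":0.002,"dz":0,"ax":0,"ay":0,"az":0,"gripper":0},
  ],
)

```text
time: 31.45
eef_pos: [0.5591, 0.1186, -0.0035]
tcp_rot: [0.999, 0.037, -0.007, 0.002]
contact_force: [-14.7, -0.6, 11.3]
opening: 0.5
finger_force: 7.1
```

Request:
jog_arm(
  increments=[
    {"dx":0.025,"dy":0.002,"dz":0,"ax":0,"ay":0,"az":0,"gripper":0},
    {"dx":0.025,"dy":0.002,"dz":0,"ax":0,"ay":0,"az":0,"gripper":0},
  ],
)

```text
time: 31.65
eef_pos: [0.559, 0.1187, -0.0036]
tcp_rot: [0.999, 0.037, -0.011, 0.002]
contact_force: [-21.9, -2.3, 18.0]
opening: 0.505
finger_force: 11.2
```

Request:
jog_arm(
  increments=[
    {"dx":-0.15,"dy":0,"dz":0,"ax":0,"ay":0,"az":0,"gripper":0},
    {"dx":-0.25,"dy":0,"dz":0.2,"ax":0,"ay":0,"az":0,"gripper":0},
    {"dx":-0.25,"dy":0,"dz":0.6,"ax":0,"ay":0,"az":0,"gripper":0},
    {"dx":-0.25,"dy":0,"dz":1,"ax":0,"ay":0,"az":0,"gripper":1},
    {"dx":-0.25,"dy":0,"dz":1,"ax":0,"ay":0,"az":0,"gripper":1},
    {"dx":-0.25,"dy":0,"dz":1,"ax":0,"ay":0,"az":0,"gripper":1},
  ],
)

```text
time: 32.25
eef_pos: [0.5389, 0.1192, 0.1195]
tcp_rot: [0.999, 0.037, 0.003, 0.001]
contact_force: [-0.4, 0.5, -0.6]
opening: 0.979
finger_force: 0.0
```

```bash
python3 stopfit.py
```

```text
[0.5389 0.1192 0.1195] [0.999 0.037 0.003 0.001] 0.9790499168889566 [-0.4  0.5 -0.6]
board (array([610.3, 155.5]), array([122.8, 222.1]), 14.3) rel (array([-9.3, 31.7]), array([122.8, 222.1]), 10.3) 27953
far face [0.0476 0.0507 0.0541] side face [0.0691 0.0759 0.0827]
```

View pics/w6.png

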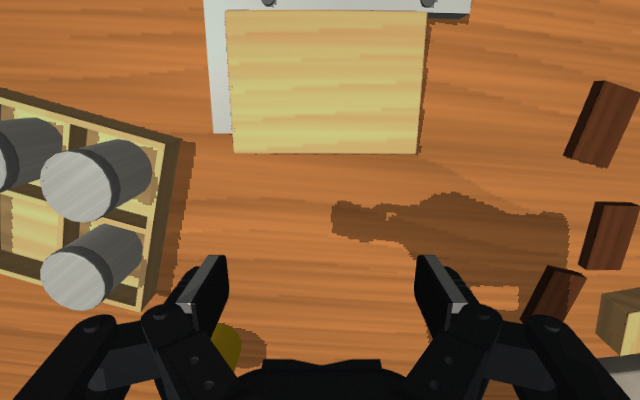

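The board looks flush with the far arm (top edge at row 10) and the side arm (left edge at columns 226–233). I check the side gap numerically and locate the blanks and magazine.

```bash
cat > loc.py <<'E'
from fit import *
def blobs(a,m,cell=.002,minn=60):
    q=a[m];o=q[:,:2].min(0)-.01;i=((q[:,:2]-o)/cell).astype(int);g=np.zeros(i.max(0)+6,np.uint8);g[i[:,0],i[:,1]]=1
    n,l,_,_=cv2.connectedComponentsWithStats(cv2.dilate(g,np.ones((3,3))))
    return [e for k in range(1,n) if len(e:=q[l[i[:,0],i[:,1]]==k])>minn]
def blanks(d,lo=.0085,hi=.0165,minn=60):
    a,c=merged([d]);m=(c[:,2]<125)&(c[:,1]>110)&(abs(c[:,0].astype(int)-10)<6)&(a[:,2]>lo)&(a[:,2]<hi)&(a[:,0]>.38)&(a[:,0]<.72)&(a[:,1]<.1)&(a[:,1]>-.45)
    return [(e.mean(0).round(4),rect(e),len(e)) for e in blobs(a,m,minn=minn)]
E
python3 - <<'E'
from loc import *
d=cam('wrist');a,c=merged([d]);z=a[:,2]
spot=np.array([.6218,.1245]);th=np.radians(4);Q=(a[:,:2]-spot)@np.array([[np.cos(th),-np.sin(th)],[np.sin(th),np.cos(th)]])
for lo in [-.045,-.03,-.01,.01,.03]:
    k=(abs(Q[:,0]-lo)<.006)&(Q[:,1]>.03)&(Q[:,1]<.1)
    b=k&(z>.0222)&(z<.028)&(c[:,1]>60);g=k&(z<.0225)&(z>.016)&(c[:,1]<45)
    print(lo,'board edge',np.percentile(Q[b][:,1],99).round(4),'stop from',np.percentile(Q[g][:,1],1).round(4) if g.sum()>5 else None)
for y0 in [-.05,0,.05]:
    k=(abs(Q[:,1]-y0)<.006)&(abs(Q[:,0])<.08);b=k&(z>.0222)&(z<.028)&(c[:,1]>60);g=k&(z<.0225)&(z>.016)&(c[:,1]<45)
    print(y0,'xb',np.percentile(Q[b][:,0],[1,99]).round(4),'far from',np.percentile(Q[g][:,0],1).round(4) if g.sum()>5 else None)
for n in ['scene','side']:
    d=cam(n);print(n)
    for b in blanks(d): print(b)
    a,c=merged([d]);x,y,z=a.T;m=(abs(x-.51)<.1)&(abs(y+.345)<.09)
    print('base',rect(a[m&(z>.005)&(z<.016)&(c[:,1]<40)]),'posts',rect(a[m&(z>.11)&(z<.128)]),m.sum())
E
```

```text
-0.045 board edge 0.0674 stop from None
-0.03 board edge 0.0674 stop from 0.0691
-0.01 board edge 0.0672 stop from 0.0692
0.01 board edge 0.0672 stop from 0.069
0.03 board edge 0.0672 stop from 0.0691
-0.05 xb [-0.0516  0.0458] far from 0.0474
0 xb [-0.0516  0.0457] far from 0.0476
0.05 xb [-0.0518  0.0456] far from 0.0473
scene
(array([ 0.443 , -0.1112,  0.0118]), (array([ 442. , -110.8]), array([35.4, 66.5]), 79.0), 285)
(array([ 0.5161, -0.1479,  0.0118]), (array([ 514.7, -148. ]), array([59.5, 31.1]), 3.3), 266)
(array([ 0.6119, -0.1082,  0.0117]), (array([ 611.5, -107.9]), array([32.3, 60.8]), 81.0), 306)
(array([ 0.6205, -0.1979,  0.0115]), (array([ 619.9, -198.3]), array([62. , 32.5]), 16.6), 339)
(array([ 0.7129, -0.3204,  0.0118]), (array([ 713. , -320.4]), array([14.9, 19.3]), 6.9), 61)
base (array([ 510.8, -346. ]), array([127.9,  75.8]), 9.9) posts (array([ 508.5, -346.1]), array([84.7, 57.6]), 8.8) 5916
side
(array([ 0.4419, -0.1071,  0.0101]), (array([ 442.7, -104.9]), array([32.8, 63.3]), 85.7), 71)
base (array([ 508.1, -339.7]), array([120.6,  75.9]), 9.9) posts (array([ 509.5, -344.9]), array([83.1, 59.5]), 7.4) 1678
```

Board gaps measure equal on both arms (under 2 mm, at the edge resolution) and parallel, so it is flush. Blank 2 has been knocked to (0.515, -0.148), so I use the new positions and go above it.

Request:
jog_arm(
  increments=[
    {"dx":-0.065,"dy":-0.742,"dz":0,"ax":0,"ay":0,"az":-0.01,"gripper":0.4},
    {"dx":-0.065,"dy":-0.742,"dz":0,"ax":0,"ay":0,"az":-0.01,"gripper":0.4},
    {"dx":-0.065,"dy":-0.742,"dz":0,"ax":0,"ay":0,"az":-0.01,"gripper":0.4},
  ],
)

```text
time: 32.75
eef_pos: [0.5281, 0.0268, 0.1154]
tcp_rot: [1.0, 0.028, -0.001, 0.002]
contact_force: [0.3, 0.1, 0.2]
opening: 0.7
finger_force: 0.0
```

Request:
jog_arm(
  increments=[
    {"dx":-0.065,"dy":-0.742,"dz":0,"ax":0,"ay":0,"az":0,"gripper":0.4},
    {"dx":-0.065,"dy":-0.742,"dz":0,"ax":0,"ay":0,"az":0,"gripper":0.4},
    {"dx":-0.065,"dy":-0.742,"dz":0,"ax":0,"ay":0,"az":0,"gripper":0.4},
  ],
)

```text
time: 33.05
eef_pos: [0.5207, -0.062, 0.1159]
tcp_rot: [1.0, 0.027, -0.001, 0.002]
contact_force: [0.1, 0.5, 0.2]
opening: 0.701
finger_force: 0.0
```

Request:
jog_arm(
  increments=[
    {"dx":-0.065,"dy":-0.742,"dz":0,"ax":0,"ay":0,"az":0,"gripper":0.4},
    {"dx":-0.065,"dy":-0.742,"dz":0,"ax":0,"ay":0,"az":0,"gripper":0.4},
    {"dx":-0.065,"dy":-0.742,"dz":0,"ax":0,"ay":0,"az":0,"gripper":0.4},
    {"dx":-0.065,"dy":-0.742,"dz":0,"ax":0,"ay":0,"az":0,"gripper":0.4},
    {"dx":-0.065,"dy":-0.742,"dz":0,"ax":0,"ay":0,"az":0,"gripper":0.4},
  ],
)

```text
time: 33.55
eef_pos: [0.5132, -0.1465, 0.1162]
tcp_rot: [1.0, 0.03, -0.001, 0.001]
contact_force: [-0.2, -0.4, 0.0]
opening: 0.704
finger_force: 0.0
```

```bash
python3 - <<'E'
from loc import *
s=get_state();print(s['eef_pos'].round(4),s['tcp_rot'].round(3),s['opening'])
for b in blanks(cam('wrist'),minn=400): print(b)
E
python3 tip.py
```

```text
[ 0.5132 -0.1465  0.1162] [ 1.     0.03  -0.001  0.001] 0.7035760174943755
(array([ 0.4822, -0.1329,  0.0123]), (array([ 476.3, -133.7]), array([ 58.9, 146.3]), 67.4), 5913)
(array([ 0.6091, -0.1081,  0.0123]), (array([ 608.3, -107.8]), array([36. , 64.1]), 80.6), 4519)
(array([ 0.6168, -0.1977,  0.0122]), (array([ 615.8, -198.3]), array([64.1, 36.6]), 15.8), 4554)
0.6995278112545072 [ 0.51324437 -0.14638906  0.11640849] [ 9.99535883e-01  3.04444509e-02 -5.10008296e-04  9.45980924e-04]
wrist 37014 tipz -0.0225 -0.0177 [ 0.0034 -0.     -0.0256] [-0.012 -0.044] [0.011 0.044]
side 283 tipz -0.0164 -0.0143 [-0.0007 -0.0082 -0.0199] [-0.01  -0.044] [0.012 0.034]
scene 605 tipz -0.0228 -0.0208 [ 0.0069 -0.0074 -0.0264] [-0.008 -0.042] [0.012 0.042]
```

```bash
cat >> loc.py <<'E'
def one(d,cx,cy,r=.045,z0=.0122,dz=.003):
    a,c=merged([d]);m=(c[:,2]<130)&(c[:,1]>100)&(abs(c[:,0].astype(int)-10)<7)&(abs(a[:,2]-z0)<dz)&(np.hypot(a[:,0]-cx,a[:,1]-cy)<r)
    e=max(blobs(a,m,cell=.001,minn=30),key=len);return rect(e),len(e)
E
python3 - <<'E'
from loc import *
d=cam('wrist')
a,c=merged([d]);m=(c[:,2]<130)&(c[:,1]>100)&(abs(a[:,2]-.0122)<.003)&(a[:,0]>.4795)&(a[:,0]<.56)&(abs(a[:,1]+.148)<.03)
print(rect(a[m]),m.sum())
m=(c[:,2]<130)&(c[:,1]>100)&(abs(a[:,2]-.0122)<.003)&(a[:,0]<.4775)&(a[:,0]>.39)&(abs(a[:,1]+.11)<.04)
print(rect(a[m]),m.sum())
E
```

```text
(array([ 510.7, -148.3]), array([63.9, 35.8]), 2.5) 3274
(array([ 441.8, -113.2]), array([36.1, 65.3]), 80.1) 2606
```

Request:
jog_arm(
  increments=[
    {"dx":-0.02,"dy":-0.016,"dz":-0.4,"ax":0,"ay":0,"az":-0.01,"gripper":0.4},
    {"dx":-0.02,"dy":-0.016,"dz":-0.75,"ax":0,"ay":0,"az":-0.01,"gripper":0.4},
    {"dx":-0.02,"dy":-0.016,"dz":-0.95,"ax":0,"ay":0,"az":-0.01,"gripper":0.4},
    {"dx":-0.02,"dy":-0.016,"dz":-0.95,"ax":0,"ay":0,"az":-0.01,"gripper":0.4},
    {"dx":-0.02,"dy":-0.016,"dz":-0.95,"ax":0,"ay":0,"az":-0.01,"gripper":0.4},
  ],
)

```text
time: 34.3
eef_pos: [0.5114, -0.1498, 0.0035]
tcp_rot: [1.0, 0.022, 0.0, 0.001]
contact_force: [0.3, -0.1, 0.6]
opening: 0.699
finger_force: 0.0
```

Request:
jog_arm(
  increments=[
    {"dx":0,"dy":0,"dz":-0.08,"ax":0,"ay":0,"az":0,"gripper":0.4},
    {"dx":0,"dy":0,"dz":-0.08,"ax":0,"ay":0,"az":0,"gripper":0.4},
  ],
)

```text
time: 34.5
eef_pos: [0.5117, -0.1502, -0.0058]
tcp_rot: [1.0, 0.022, 0.001, 0.002]
contact_force: [1.0, 0.2, -0.0]
opening: 0.701
finger_force: 0.0
```

Request:
jog_arm(
  increments=[
    {"dx":0,"dy":0,"dz":0,"ax":0,"ay":0,"az":0,"gripper":-1},
    {"dx":0,"dy":0,"dz":0,"ax":0,"ay":0,"az":0,"gripper":-1},
    {"dx":0,"dy":0,"dz":0,"ax":0,"ay":0,"az":0,"gripper":-1},
    {"dx":0,"dy":0,"dz":0,"ax":0,"ay":0,"az":0,"gripper":-1},
    {"dx":0,"dy":0,"dz":0,"ax":0,"ay":0,"az":0,"gripper":-1},
  ],
  force=70,
)

```text
time: 35.0
eef_pos: [0.5118, -0.1503, -0.0051]
tcp_rot: [1.0, 0.022, 0.001, 0.002]
contact_force: [-1.9, 1.0, 5.9]
opening: 0.383
finger_force: 69.1
```

Request:
jog_arm(
  increments=[
    {"dx":0,"dy":0,"dz":0,"ax":0,"ay":0,"az":0,"gripper":0.3},
    {"dx":0,"dy":0,"dz":0,"ax":0,"ay":0,"az":0,"gripper":0.3},
    {"dx":0,"dy":0,"dz":0,"ax":0,"ay":0,"az":0,"gripper":0.3},
    {"dx":0,"dy":0,"dz":-0.04,"ax":0,"ay":0,"az":0,"gripper":0.3},
    {"dx":0,"dy":0,"dz":-0.04,"ax":0,"ay":0,"az":0,"gripper":0.3},
  ],
)

```text
time: 35.5
eef_pos: [0.5104, -0.1496, -0.0122]
tcp_rot: [1.0, 0.022, -0.001, 0.001]
contact_force: [0.1, 0.0, -0.5]
opening: 0.652
finger_force: 0.0
```

Request:
jog_arm(
  increments=[
    {"dx":0,"dy":0,"dz":0,"ax":0,"ay":0,"az":0,"gripper":-1},
    {"dx":0,"dy":0,"dz":0,"ax":0,"ay":0,"az":0,"gripper":-1},
    {"dx":0,"dy":0,"dz":0,"ax":0,"ay":0,"az":0,"gripper":-1},
    {"dx":0,"dy":0,"dz":0,"ax":0,"ay":0,"az":0,"gripper":-1},
    {"dx":0,"dy":0,"dz":0,"ax":0,"ay":0,"az":0,"gripper":-1},
  ],
)

```text
time: 36.0
eef_pos: [0.5113, -0.1501, -0.0111]
tcp_rot: [1.0, 0.022, 0.0, 0.002]
contact_force: [0.9, 0.3, 1.4]
opening: 0.4
finger_force: 71.1
```

Request:
jog_arm(
  increments=[
    {"dx":0,"dy":0,"dz":0.3,"ax":0,"ay":0,"az":0,"gripper":-1},
    {"dx":0,"dy":0,"dz":0.65,"ax":0,"ay":0,"az":0,"gripper":-1},
    {"dx":0,"dy":0,"dz":1,"ax":0,"ay":0,"az":0,"gripper":-1},
    {"dx":0,"dy":0,"dz":1,"ax":0,"ay":0,"az":0,"gripper":-1},
  ],
)

```text
time: 36.4
eef_pos: [0.5153, -0.152, 0.1157]
tcp_rot: [1.0, 0.022, 0.006, 0.005]
contact_force: [1.0, 0.2, 0.7]
opening: 0.394
finger_force: 71.0
```

Request:
jog_arm(
  increments=[
    {"dx":0,"dy":-0.3,"dz":0.4,"ax":0,"ay":0,"az":0.078,"gripper":-1},
    {"dx":0,"dy":-0.6,"dz":0.4,"ax":0,"ay":0,"az":0.078,"gripper":-1},
    {"dx":0,"dy":-0.8,"dz":0.4,"ax":0,"ay":0,"az":0.078,"gripper":-1},
    {"dx":0,"dy":-0.8,"dz":0.4,"ax":0,"ay":0,"az":0.078,"gripper":-1},
  ],
)

```text
time: 36.8
eef_pos: [0.5109, -0.2486, 0.1567]
tcp_rot: [0.997, 0.081, 0.0, 0.002]
contact_force: [-1.2, -0.2, -0.1]
opening: 0.397
finger_force: 71.0
```

Request:
jog_arm(
  increments=[
    {"dx":0,"dy":-0.3,"dz":0,"ax":0,"ay":0,"az":0,"gripper":-1},
    {"dx":0,"dy":-0.6,"dz":0,"ax":0,"ay":0,"az":0,"gripper":-1},
    {"dx":0,"dy":-0.83,"dz":0,"ax":0,"ay":0,"az":0,"gripper":-1},
    {"dx":0,"dy":-0.83,"dz":0,"ax":0,"ay":0,"az":0,"gripper":-1},
    {"dx":0,"dy":-0.83,"dz":0,"ax":0,"ay":0,"az":0,"gripper":-1},
  ],
)

```text
time: 37.3
eef_pos: [0.5105, -0.3444, 0.1553]
tcp_rot: [0.997, 0.083, -0.001, 0.0]
contact_force: [0.4, 0.2, 0.3]
opening: 0.393
finger_force: 71.0
```

```bash
cat > mag.py <<'E'
from loc import *
s=get_state();t=s['eef_pos'];M=R.from_quat(s['tcp_rot']).as_matrix();print(t.round(4),np.degrees(np.arctan2(M[1,0],M[0,0])).round(2),s['opening'].round(3),s['finger_force'].round(1),s['contact_force'].round(1))
for n in ['wrist','scene','side']:
    d=cam(n);cv2.imwrite(f'pics/m_{n}.png',d['frame'])
    a,c=merged([d]);x,y,z=a.T;m=(abs(x-.51)<.1)&(abs(y+.345)<.09)
    g=c[:,1]<60
    for nm,lo,hi in [('base',.005,.016),('posts',.108,.129)]:
        q=a[m&g&(z>lo)&(z<hi)]
        if len(q)>30: print(n,nm,rect(q),len(q))
    if n!='side' or 1:
        zc=t[2]+.0231;k=(c[:,2]<140)&(c[:,1]>100)&(abs(c[:,0].astype(int)-10)<7)&(abs(z-zc)<.006)&(np.hypot(x-t[0],y-t[1])<.06)
        if k.sum()>30: print(n,'blank',a[k][:,2].mean().round(4),rect(a[k]),k.sum())
E
python3 mag.py
```

```text
Traceback (most recent call last):
  File "mag.py", line 2, in <module>
    s=get_state();t=s['eef_pos'];M=R.from_quat(s['tcp_rot']).as_matrix();print(t.round(4),np.degrees(np.arctan2(M[1,0],M[0,0])).round(2),s['opening'].round(3),s['finger_force'].round(1),s['contact_force'].round(1))
                                                                                                                                         ^^^^^^^^^^^^^^^^^^
AttributeError: 'float' object has no attribute 'round'
```

```bash
sed -i "s/s\['opening'\].round(3),s\['finger_force'\].round(1)/s['opening'],s['finger_force']/" mag.py; python3 mag.py
```

```text
[ 0.5105 -0.3444  0.1553] 9.49 0.39285626006651103 70.96036076545715 [0.4 0.2 0.3]
wrist base (array([ 509.2, -346.6]), array([126.7,  79.1]), 9.2) 3001
wrist posts (array([ 539.9, -341.8]), array([18.6, 57. ]), 9.9) 1176
wrist blank 0.1785 (array([ 510.7, -344. ]), array([64.5, 60.8]), 10.0) 10169
scene base (array([ 510.5, -346.3]), array([128.4,  77.7]), 9.3) 662
scene posts (array([ 517.6, -345.2]), array([68.5, 57.3]), 10.9) 100
scene blank 0.178 (array([ 515.4, -341.7]), array([53.2, 67.8]), 77.5) 478
side base (array([ 508.1, -339.8]), array([124. ,  80.9]), 9.8) 253
side posts (array([ 509.4, -344.3]), array([80. , 60.1]), 10.6) 57
side blank 0.175 (array([ 513. , -340.5]), array([59.4, 37. ]), 11.3) 42
```

View pics/m_wrist.png

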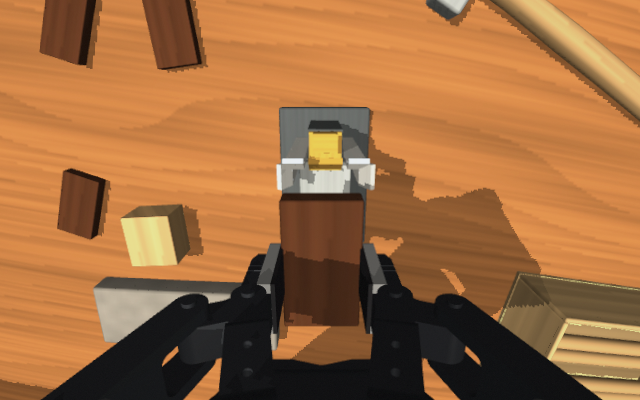

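The wrist view shows the blank held level at (320,260), with the magazine's far catch at (325,145) and far posts at (290,175) and (360,175), all roughly in line. I compare blank and magazine in the tool frame.

```bash
cat > rel.py <<'E'
from loc import *
s=get_state();t=s['eef_pos'];M=R.from_quat(s['tcp_rot']).as_matrix()
p=lambda v:(np.percentile(v,[1,99])*1000).round(1) if len(v)>15 else None
for n in ['wrist','scene','side']:
    d=cam(n);a,c=merged([d]);Q=(a-t)@M;z=a[:,2];X,Y=Q[:,0],Q[:,1]
    near=(abs(X)<.09)&(abs(Y)<.07);gray=(c[:,1]<60)
    k=(c[:,2]<150)&(c[:,1]>100)&(abs(c[:,0].astype(int)-10)<7)&(abs(z-t[2]-.0231)<.004)&near&(abs(Y)<.022)
    b=near&gray&(z>.007)&(z<.014)
    w=near&gray&(z>.118)&(z<.128)
    print(n,'blank X',p(X[k&(abs(Y)<.012)]),'Y',p(Y[k&(abs(X)<.03)]),'| base X',p(X[b]),'Y',p(Y[b]),'| posts X',p(X[w]),'Y',p(Y[w]),w.sum())
    yl=(c[:,0]>15)&(c[:,0]<32)&(c[:,1]>110)&near&(z>.05)
    print('   brass X',p(X[yl]),'Y',p(Y[yl]),'z',p(z[yl]),yl.sum())
E
python3 rel.py
```

```text
wrist blank X [-30.4  32. ] Y [-17.5  16.9] | base X [-35.1  60.8] Y [-36.4  41.3] | posts X [20.2 37.9] Y [-25.3  30.9] 904
   brass X [10.8 48.8] Y [-8.  61.3] z [ 80.6 253.8] 1289
scene blank X [-30.   33.6] Y [-17.3  16.4] | base X [-62.2  62.6] Y [-36.2  39.8] | posts X [-29.9  40.8] Y [-26.   30.3] 53
   brass X [29.3 51.3] Y [-8.8 12.1] z [ 84.3 100.4] 107
side blank X [-23.   30.7] Y [-19.6  18. ] | base X [-62.6  58.5] Y [-44.   33.2] | posts X None Y None 12
   brass X [-53.3  50.4] Y [-12.4  10.5] z [82.4 95.7] 25
```

Request:
jog_arm(
  increments=[
    {"dx":-0.021,"dy":-0.025,"dz":0,"ax":0,"ay":0,"az":0,"gripper":-1},
    {"dx":-0.021,"dy":-0.025,"dz":-0.2,"ax":0,"ay":0,"az":0,"gripper":-1},
    {"dx":-0.021,"dy":-0.025,"dz":-0.33,"ax":0,"ay":0,"az":0,"gripper":-1},
    {"dx":-0.021,"dy":-0.025,"dz":-0.33,"ax":0,"ay":0,"az":0,"gripper":-1},
  ],
)

```text
time: 38.0
eef_pos: [0.5067, -0.3469, 0.1136]
tcp_rot: [0.997, 0.083, -0.002, -0.001]
contact_force: [-0.5, -0.2, -1.1]
opening: 0.397
finger_force: 71.0
```

```bash
python3 rel.py; python3 - <<'E'
from h import *
d=cam('scene');cv2.imwrite('pics/mc.png',cv2.resize(d['frame'][190:310,110:250],None,fx=5,fy=5)[:600])
E
```

```text
wrist blank X [-30.3  32. ] Y [-17.4  16.9] | base X [-44.5  65.9] Y [-38.5  39.4] | posts X [-39.4  42.8] Y [-27.7  28.5] 1573
   brass X [27.9 53.7] Y [-10.3  11.5] z [ 85.3 103. ] 1925
scene blank X [-27.5  34.4] Y [-15.2  17.3] | base X [-55.2  67.7] Y [-38.2  38. ] | posts X [-1.4 44.8] Y [-28.5  27.7] 60
   brass X [34.5 56.9] Y [-10.8  10. ] z [ 83.  101.1] 110
side blank X [-26.4  34. ] Y [-19.9  17.7] | base X [-58.  64.] Y [-44.7  29.9] | posts X None Y None 14
   brass X [-48.7  55.5] Y [-11.1  11.2] z [79.6 95.6] 27
```

View pics/mc.png

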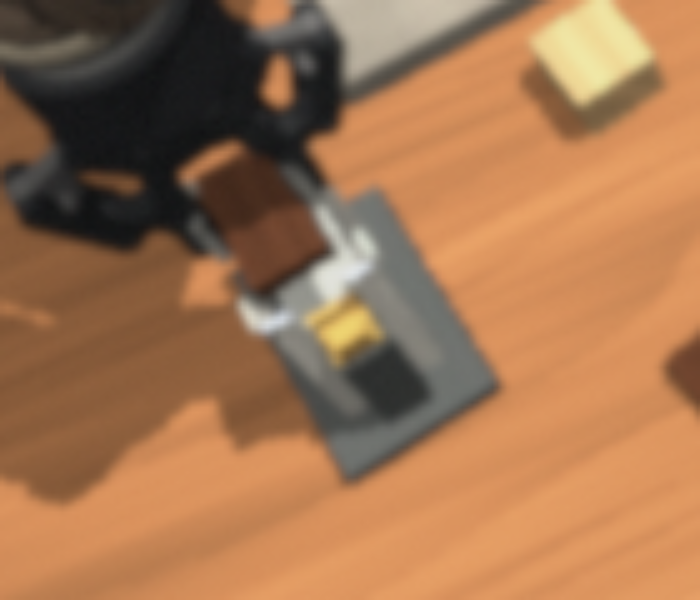

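The crop shows the blank (265,225) just above the well, with the far posts at (260,320) and (365,250) and the catch at (345,330). It is about 1 mm short in x, so I correct that and lower slowly.

Request:
jog_arm(
  increments=[
    {"dx":0.008,"dy":0.001,"dz":0,"ax":0,"ay":0,"az":0,"gripper":-1},
    {"dx":0.008,"dy":0.001,"dz":-0.08,"ax":0,"ay":0,"az":0,"gripper":-1},
    {"dx":0.008,"dy":0.001,"dz":-0.13,"ax":0,"ay":0,"az":0,"gripper":-1},
    {"dx":0.008,"dy":0.001,"dz":-0.17,"ax":0,"ay":0,"az":0,"gripper":-1},
    {"dx":0.008,"dy":0.001,"dz":-0.17,"ax":0,"ay":0,"az":0,"gripper":-1},
  ],
)

```text
time: 38.7
eef_pos: [0.5088, -0.3478, 0.0952]
tcp_rot: [0.997, 0.083, -0.001, 0.0]
contact_force: [-0.0, -0.2, 1.0]
opening: 0.398
finger_force: 71.0
```

```bash
python3 rel.py; python3 -c "
from h import *
s=get_state();print(s['eef_pos'],s['contact_force'],s['wrist_torque'])"
```

```text
wrist blank X [-30.5  32. ] Y [-17.4  16.9] | base X [-36.5  63.9] Y [-40.   37.9] | posts X [-42.6  40.6] Y [-29.1  28.2] 3450
   brass X [-53.6  51.7] Y [-11.7  10.1] z [ 85.3 102.5] 2578
scene blank X [-27.5  34.4] Y [-16.3  16.3] | base X [-56.3  65.2] Y [-39.7  36.5] | posts X [-12.4  43.6] Y [-30.   26.5] 78
   brass X [-49.7  54.8] Y [-12.9   8.6] z [ 83.5 188.5] 139
side blank X None Y [-20.5  20.1] | base X [-61.2  60.5] Y [-46.2  27. ] | posts X [-38.1  41.2] Y [-37.5  24.3] 32
   brass X [-50.8  51.7] Y [-17.2   6. ] z [82.7 96.8] 25
[ 0.50952443 -0.34849151  0.09671849] [0.49231206 0.2974613  0.04863002] [-0.01123571 -0.04306512  0.01290048]
```

Request:
jog_arm(
  increments=[
    {"dx":-0.011,"dy":0.003,"dz":0,"ax":0,"ay":0,"az":0,"gripper":-1},
    {"dx":-0.011,"dy":0.003,"dz":-0.06,"ax":0,"ay":0,"az":0,"gripper":-1},
    {"dx":-0.011,"dy":0.003,"dz":-0.1,"ax":0,"ay":0,"az":0,"gripper":-1},
    {"dx":-0.011,"dy":0.003,"dz":-0.15,"ax":0,"ay":0,"az":0,"gripper":-1},
    {"dx":-0.011,"dy":0.003,"dz":-0.2,"ax":0,"ay":0,"az":0,"gripper":-1},
    {"dx":-0.011,"dy":0.003,"dz":-0.25,"ax":0,"ay":0,"az":0,"gripper":-1},
    {"dx":-0.011,"dy":0.003,"dz":-0.28,"ax":0,"ay":0,"az":0,"gripper":-1},
  ],
)

```text
time: 39.55
eef_pos: [0.5097, -0.3491, 0.0663]
tcp_rot: [0.997, 0.083, 0.002, 0.003]
contact_force: [1.3, -1.0, 3.9]
opening: 0.399
finger_force: 71.9
```

Request:
jog_arm(
  increments=[
    {"dx":0,"dy":0,"dz":-0.03,"ax":0,"ay":0,"az":0,"gripper":-1},
    {"dx":0,"dy":0,"dz":-0.055,"ax":0,"ay":0,"az":0,"gripper":-1},
    {"dx":0,"dy":0,"dz":-0.055,"ax":0,"ay":0,"az":0,"gripper":-1},
  ],
)

```text
time: 39.85
eef_pos: [0.5085, -0.3484, 0.0561]
tcp_rot: [0.997, 0.083, 0.0, 0.002]
contact_force: [2.4, -1.2, 2.9]
opening: 0.398
finger_force: 71.8
```

```bash
cat > mz.py <<'E'
from loc import *
# heights of dark blank points inside the magazine footprint
s=get_state();print(s['eef_pos'].round(4),s['contact_force'].round(1),s['opening'])
c0=np.array([.5085,-.347]);th=np.radians(9.6);u=np.array([np.cos(th),np.sin(th)]);v=np.array([-u[1],u[0]])
for n in ['wrist','scene','side']:
    d=cam(n);a,c=merged([d]);X=(a[:,:2]-c0)@u;Y=(a[:,:2]-c0)@v
    k=(c[:,2]<150)&(c[:,1]>100)&(abs(c[:,0].astype(int)-10)<7)&(abs(X)<.034)&(abs(Y)<.02)&(a[:,2]>.03)&(a[:,2]<.14)
    if k.sum()>10:
        z=a[k][:,2];print(n,k.sum(),'z pct',np.percentile(z,[2,50,98]).round(4),'near end',np.median(z[X[k]<-.01]).round(4) if (X[k]<-.01).any() else None,'far end',np.median(z[X[k]>.01]).round(4) if (X[k]>.01).any() else None)
E
python3 mz.py
```

```text
[ 0.5085 -0.3484  0.0561] [ 2.4 -1.2  2.9] 0.3979982373825588
wrist 8230 z pct [0.0783 0.0795 0.0808] near end 0.0795 far end 0.0795
scene 266 z pct [0.0761 0.0788 0.0851] near end 0.0789 far end 0.0785
side 14 z pct [0.0745 0.0761 0.0812] near end 0.0768 far end 0.0758
```

Top is level at 79.5 mm with the force down to the follower's, so the catches have snapped in. I release and check.

Request:
jog_arm(
  increments=[
    {"dx":0,"dy":0,"dz":0,"ax":0,"ay":0,"az":0,"gripper":0.2},
    {"dx":0,"dy":0,"dz":0,"ax":0,"ay":0,"az":0,"gripper":0.2},
    {"dx":0,"dy":0,"dz":0,"ax":0,"ay":0,"az":0,"gripper":0.2},
    {"dx":0,"dy":0,"dz":0.3,"ax":0,"ay":0,"az":0,"gripper":0.2},
    {"dx":0,"dy":0,"dz":0.65,"ax":0,"ay":0,"az":0,"gripper":0.2},
    {"dx":0,"dy":0,"dz":0.95,"ax":0,"ay":0,"az":0,"gripper":0.2},
    {"dx":0,"dy":0,"dz":0.95,"ax":0,"ay":0,"az":0,"gripper":0.2},
    {"dx":0,"dy":0,"dz":0.95,"ax":0,"ay":0,"az":0,"gripper":0.2},
  ],
)

```text
time: 40.8
eef_pos: [0.5082, -0.3481, 0.1712]
tcp_rot: [0.997, 0.083, 0.0, 0.002]
contact_force: [-0.4, 0.1, -0.4]
opening: 0.604
finger_force: 0.0
```

```bash
python3 mz.py; python3 rel.py | head -2; python3 - <<'E'
from loc import *
for b in blanks(cam('wrist'),minn=300): print(b)
E
```

```text
[ 0.5082 -0.3481  0.1712] [-0.4  0.1 -0.4] 0.6043453466080237
wrist 3209 z pct [0.083  0.0844 0.0858] near end 0.0844 far end 0.0844
scene 285 z pct [0.0808 0.0836 0.0863] near end 0.0837 far end 0.0838
side 54 z pct [0.0735 0.0802 0.0832] near end 0.0804 far end 0.08
wrist blank X None Y None | base X [-58.4  65.5] Y [-38.8  39.1] | posts X [-40.7  42.6] Y [-27.9  28.1] 1612
   brass X [-51.5  53.4] Y [-10.5  61.5] z [ 84.4 256. ] 2240
(array([ 0.4438, -0.1149,  0.0123]), (array([ 442.4, -113.6]), array([37.8, 63.8]), 79.7), 2128)
(array([ 0.6009, -0.1087,  0.0123]), (array([ 602.9, -107.1]), array([37.8, 52.8]), 81.0), 2336)
(array([ 0.6104, -0.2009,  0.0123]), (array([ 611.1, -200.5]), array([54. , 36.8]), 16.4), 2628)
```

Blank 2 is loaded level at 84 mm. Next is blank 4.

Request:
jog_arm(
  increments=[
    {"dx":0.4,"dy":0.4,"dz":0,"ax":0,"ay":0,"az":0.072,"gripper":0.3},
    {"dx":0.7,"dy":0.75,"dz":-0.2,"ax":0,"ay":0,"az":0.072,"gripper":0.3},
    {"dx":0.9,"dy":1,"dz":-0.45,"ax":0,"ay":0,"az":0.072,"gripper":0.3},
    {"dx":0.9,"dy":1,"dz":-0.45,"ax":0,"ay":0,"az":0.072,"gripper":0.3},
  ],
)

```text
time: 41.55
eef_pos: [0.6167, -0.2246, 0.1136]
tcp_rot: [0.99, 0.14, -0.001, 0.0]
contact_force: [-0.4, 0.3, -0.8]
opening: 0.652
finger_force: 0.0
```

Request:
jog_arm(
  increments=[
    {"dx":0,"dy":0.25,"dz":0,"ax":0,"ay":0,"az":0,"gripper":0.3},
    {"dx":0,"dy":0.25,"dz":0,"ax":0,"ay":0,"az":0,"gripper":0.3},
    {"dx":0,"dy":0.25,"dz":0,"ax":0,"ay":0,"az":0,"gripper":0.3},
  ],
)

```text
time: 41.85
eef_pos: [0.6161, -0.1976, 0.116]
tcp_rot: [0.99, 0.14, -0.0, 0.001]
contact_force: [0.3, -0.5, -1.1]
opening: 0.648
finger_force: 0.0
```

```bash
cat > go.py <<'E'
from loc import *
import sys
cx,cy=float(sys.argv[1]),float(sys.argv[2])
s=get_state();t=s['eef_pos'];M=R.from_quat(s['tcp_rot']).as_matrix();yaw=np.degrees(np.arctan2(M[1,0],M[0,0]))
r,n=one(cam('wrist'),cx,cy);c,sz,a=r
L=a if sz[0]>sz[1] else a-90
L=(L+90)%180-90
u=np.array([np.cos(np.radians(L)),np.sin(np.radians(L))]);g=np.array(c)/1000+.0006*u
print(r,n,'long axis',L,'tool yaw',yaw.round(2),'tcp',t.round(4))
print('shares dx,dy',((g-t[:2])/.12).round(3),'dz to -.0111',round((-.0111-t[2])/.12,3),'az',round((L-yaw)/90,3))
E
python3 go.py .616 -.198
```

```text
(array([ 616.3, -198.6]), array([63.7, 36. ]), 16.4) 3327 long axis 16.400000000000006 tool yaw 16.08 tcp [ 0.6161 -0.1976  0.116 ]
shares dx,dy [ 0.006 -0.007] dz to -.0111 -1.059 az 0.004
```

Request:
jog_arm(
  increments=[
    {"dx":0.006,"dy":-0.007,"dz":-0.4,"ax":0,"ay":0,"az":0.004,"gripper":0.3},
    {"dx":0.006,"dy":-0.007,"dz":-0.8,"ax":0,"ay":0,"az":0.004,"gripper":0.3},
    {"dx":0.006,"dy":-0.007,"dz":-0.97,"ax":0,"ay":0,"az":0.004,"gripper":0.3},
    {"dx":0.006,"dy":-0.007,"dz":-0.97,"ax":0,"ay":0,"az":0.004,"gripper":0.3},
    {"dx":0.006,"dy":-0.007,"dz":-0.97,"ax":0,"ay":0,"az":0.004,"gripper":0.3},
  ],
)

```text
time: 42.4
eef_pos: [0.6173, -0.2003, 0.0009]
tcp_rot: [0.99, 0.142, 0.001, 0.002]
contact_force: [1.3, -0.1, -0.1]
opening: 0.647
finger_force: 0.0
```

Request:
jog_arm(
  increments=[
    {"dx":0,"dy":0,"dz":-0.085,"ax":0,"ay":0,"az":0,"gripper":0.3},
    {"dx":0,"dy":0,"dz":-0.085,"ax":0,"ay":0,"az":0,"gripper":0.3},
    {"dx":0,"dy":0,"dz":-0.085,"ax":0,"ay":0,"az":0,"gripper":0.3},
  ],
)

```text
time: 42.7
eef_pos: [0.6174, -0.1993, -0.0091]
tcp_rot: [0.99, 0.142, 0.001, 0.002]
contact_force: [-0.3, 1.1, -0.1]
opening: 0.653
finger_force: 0.0
```

Request:
jog_arm(
  increments=[
    {"dx":0,"dy":0,"dz":-0.015,"ax":0,"ay":0,"az":0,"gripper":-1},
    {"dx":0,"dy":0,"dz":-0.015,"ax":0,"ay":0,"az":0,"gripper":-1},
    {"dx":0,"dy":0,"dz":-0.015,"ax":0,"ay":0,"az":0,"gripper":-1},
    {"dx":0,"dy":0,"dz":-0.015,"ax":0,"ay":0,"az":0,"gripper":-1},
    {"dx":0,"dy":0,"dz":-0.015,"ax":0,"ay":0,"az":0,"gripper":-1},
  ],
)

```text
time: 43.2
eef_pos: [0.6177, -0.1992, -0.0109]
tcp_rot: [0.99, 0.142, 0.001, 0.002]
contact_force: [0.0, 0.2, 4.8]
opening: 0.398
finger_force: 72.5
```

Request:
jog_arm(
  increments=[
    {"dx":0,"dy":0,"dz":0.3,"ax":0,"ay":0,"az":0,"gripper":-1},
    {"dx":0,"dy":0,"dz":0.65,"ax":0,"ay":0,"az":0,"gripper":-1},
    {"dx":0,"dy":0,"dz":1,"ax":0,"ay":0,"az":0,"gripper":-1},
    {"dx":0,"dy":0,"dz":1,"ax":0,"ay":0,"az":0,"gripper":-1},
  ],
)

```text
time: 43.6
eef_pos: [0.6208, -0.2008, 0.1156]
tcp_rot: [0.99, 0.142, 0.005, 0.005]
contact_force: [0.3, 0.3, -0.1]
opening: 0.394
finger_force: 71.9
```

Request:
jog_arm(
  increments=[
    {"dx":-0.3,"dy":-0.3,"dz":0.4,"ax":0,"ay":0,"az":-0.073,"gripper":-1},
    {"dx":-0.6,"dy":-0.6,"dz":0.4,"ax":0,"ay":0,"az":-0.073,"gripper":-1},
    {"dx":-0.907,"dy":-0.9,"dz":0.4,"ax":0,"ay":0,"az":-0.073,"gripper":-1},
    {"dx":-0.907,"dy":-0.9,"dz":0.4,"ax":0,"ay":0,"az":-0.073,"gripper":-1},
  ],
)

```text
time: 44.0
eef_pos: [0.5051, -0.309, 0.1555]
tcp_rot: [0.996, 0.084, -0.001, 0.001]
contact_force: [0.2, 0.1, -0.4]
opening: 0.396
finger_force: 71.9
```

Request:
jog_arm(
  increments=[
    {"dx":0,"dy":-0.345,"dz":0,"ax":0,"ay":0,"az":0,"gripper":-1},
    {"dx":0,"dy":-0.345,"dz":0,"ax":0,"ay":0,"az":0,"gripper":-1},
    {"dx":0,"dy":-0.345,"dz":0,"ax":0,"ay":0,"az":0,"gripper":-1},
    {"dx":0,"dy":-0.345,"dz":0,"ax":0,"ay":0,"az":0,"gripper":-1},
  ],
)

```text
time: 44.4
eef_pos: [0.5077, -0.3471, 0.1549]
tcp_rot: [0.996, 0.086, -0.001, 0.0]
contact_force: [-1.0, 0.5, -0.8]
opening: 0.399
finger_force: 71.9
```

```bash
cat > st.py <<'E'
from loc import *
s=get_state();t=s['eef_pos'];M=R.from_quat(s['tcp_rot']).as_matrix();print(t.round(4),'yaw',np.degrees(np.arctan2(M[1,0],M[0,0])).round(2),'F',s['contact_force'].round(1),'open',round(s['opening'],3),'shares to mag',((np.array([.5085,-.3484])-t[:2])/.12).round(3))
E
python3 st.py;python3 rel.py|head -2
```

```text
[ 0.5077 -0.3471  0.1549] yaw 9.81 F [-1.   0.5 -0.8] open 0.399 shares to mag [ 0.006 -0.011]
wrist blank X [-31.4  30.8] Y [-17.5  17. ] | base X [-18.4  64.3] Y [-39.   38.6] | posts X [23.8 42. ] Y [-27.9  28.2] 964
   brass X [10.5 52.6] Y [-10.6  61.5] z [ 85.8 251.9] 1340
```

Request:
jog_arm(
  increments=[
    {"dx":0.015,"dy":-0.01,"dz":0,"ax":0,"ay":0,"az":0,"gripper":-1},
    {"dx":0.015,"dy":-0.01,"dz":-0.2,"ax":0,"ay":0,"az":0,"gripper":-1},
    {"dx":0.015,"dy":-0.01,"dz":-0.33,"ax":0,"ay":0,"az":0,"gripper":-1},
    {"dx":0.015,"dy":-0.01,"dz":-0.38,"ax":0,"ay":0,"az":0,"gripper":-1},
    {"dx":0.015,"dy":-0.01,"dz":-0.44,"ax":0,"ay":0,"az":0,"gripper":-1},
    {"dx":0.015,"dy":-0.01,"dz":-0.49,"ax":0,"ay":0,"az":0,"gripper":-1},
    {"dx":0.015,"dy":-0.01,"dz":-0.49,"ax":0,"ay":0,"az":0,"gripper":-1},
  ],
)

```text
time: 45.25
eef_pos: [0.5095, -0.3489, 0.0965]
tcp_rot: [0.996, 0.085, -0.0, 0.001]
contact_force: [-0.2, 2.6, -1.4]
opening: 0.391
finger_force: 71.8
```

```bash
python3 st.py;python3 rel.py|head -2
```

```text
[ 0.5095 -0.3489  0.0965] yaw 9.79 F [-0.2  2.6 -1.4] open 0.391 shares to mag [-0.009  0.004]
wrist blank X [-31.3  30.8] Y [-17.4  16.8] | base X [-37.3  63.2] Y [-41.3  36.6] | posts X [-43.2  40.3] Y [-30.  28.] 3364
   brass X [-54.   51.2] Y [-13.7   9.1] z [ 80.  102.3] 2489
```

Request:
jog_arm(
  increments=[
    {"dx":-0.007,"dy":0.006,"dz":0,"ax":0,"ay":0,"az":0,"gripper":-1},
    {"dx":-0.007,"dy":0.006,"dz":-0.06,"ax":0,"ay":0,"az":0,"gripper":-1},
    {"dx":-0.007,"dy":0.006,"dz":-0.1,"ax":0,"ay":0,"az":0,"gripper":-1},
    {"dx":-0.007,"dy":0.006,"dz":-0.15,"ax":0,"ay":0,"az":0,"gripper":-1},
    {"dx":-0.007,"dy":0.006,"dz":-0.2,"ax":0,"ay":0,"az":0,"gripper":-1},
    {"dx":-0.007,"dy":0.006,"dz":-0.25,"ax":0,"ay":0,"az":0,"gripper":-1},
    {"dx":-0.007,"dy":0.006,"dz":-0.28,"ax":0,"ay":0,"az":0,"gripper":-1},
  ],
)

```text
time: 46.1
eef_pos: [0.5108, -0.3489, 0.0677]
tcp_rot: [0.996, 0.085, 0.002, 0.002]
contact_force: [0.2, 6.0, 7.4]
opening: 0.395
finger_force: 73.0
```

Request:
jog_arm(
  increments=[
    {"dx":0,"dy":0,"dz":-0.03,"ax":0,"ay":0,"az":0,"gripper":-1},
    {"dx":0,"dy":0,"dz":-0.06,"ax":0,"ay":0,"az":0,"gripper":-1},
    {"dx":0,"dy":0,"dz":-0.06,"ax":0,"ay":0,"az":0,"gripper":-1},
  ],
)

```text
time: 46.4
eef_pos: [0.5107, -0.3489, 0.0575]
tcp_rot: [0.996, 0.085, 0.002, 0.002]
contact_force: [2.7, 4.7, 4.7]
opening: 0.394
finger_force: 72.6
```

```bash
python3 mz.py
```

```text
[ 0.5107 -0.3489  0.0575] [2.7 4.7 4.7] 0.39373643301168065
wrist 8024 z pct [0.0794 0.0806 0.0819] near end 0.0806 far end 0.0807
scene 260 z pct [0.0773 0.0797 0.0828] near end 0.0798 far end 0.08
side 20 z pct [0.0602 0.0759 0.0932] near end 0.077 far end 0.0757
```

Request:
jog_arm(
  increments=[
    {"dx":0,"dy":0,"dz":-0.012,"ax":0,"ay":0,"az":0,"gripper":-1},
    {"dx":0,"dy":0,"dz":-0.012,"ax":0,"ay":0,"az":0,"gripper":-1},
    {"dx":0,"dy":0,"dz":-0.012,"ax":0,"ay":0,"az":0,"gripper":0.2},
    {"dx":0,"dy":0,"dz":-0.012,"ax":0,"ay":0,"az":0,"gripper":0.2},
    {"dx":0,"dy":0,"dz":-0.012,"ax":0,"ay":0,"az":0,"gripper":0.2},
    {"dx":0,"dy":0,"dz":0.3,"ax":0,"ay":0,"az":0,"gripper":0.2},
    {"dx":0,"dy":0,"dz":0.65,"ax":0,"ay":0,"az":0,"gripper":0.2},
    {"dx":0,"dy":0,"dz":0.95,"ax":0,"ay":0,"az":0,"gripper":0.2},
    {"dx":0,"dy":0,"dz":0.95,"ax":0,"ay":0,"az":0,"gripper":0.2},
  ],
)

```text
time: 47.45
eef_pos: [0.5116, -0.3519, 0.1776]
tcp_rot: [0.996, 0.085, 0.004, 0.006]
contact_force: [-0.1, -0.4, -0.1]
opening: 0.599
finger_force: 0.0
```

```bash
python3 mz.py; python3 st.py
```

```text
[ 0.5116 -0.3519  0.1776] [-0.1 -0.4 -0.1] 0.5990128956392211
wrist 3050 z pct [0.083  0.0844 0.0858] near end 0.0844 far end 0.0844
scene 292 z pct [0.0809 0.0835 0.0868] near end 0.0834 far end 0.0836
side 84 z pct [0.062  0.0789 0.0845] near end 0.0785 far end 0.0793
[ 0.5083 -0.3486  0.1695] yaw 9.78 F [-0.8 -0.6 -0.2] open 0.601 shares to mag [0.001 0.002]
```

Second blank is held level at 84 mm. Next is blank 3.

Request:
jog_arm(
  increments=[
    {"dx":0.3,"dy":0.4,"dz":0,"ax":0,"ay":0,"az":-0.211,"gripper":0.3},
    {"dx":0.6,"dy":0.75,"dz":0,"ax":0,"ay":0,"az":-0.211,"gripper":0.3},
    {"dx":0.833,"dy":1,"dz":-0.2,"ax":0,"ay":0,"az":-0.211,"gripper":0.3},
    {"dx":0.833,"dy":1,"dz":-0.446,"ax":0,"ay":0,"az":-0.211,"gripper":0.3},
  ],
)

```text
time: 48.0
eef_pos: [0.6121, -0.2262, 0.1174]
tcp_rot: [0.997, -0.079, 0.002, 0.002]
contact_force: [0.5, -0.4, -0.2]
opening: 0.65
finger_force: 0.0
```

Request:
jog_arm(
  increments=[
    {"dx":0,"dy":0.4,"dz":0,"ax":0,"ay":0,"az":0,"gripper":0.3},
    {"dx":0,"dy":0.8,"dz":0,"ax":0,"ay":0,"az":0,"gripper":0.3},
    {"dx":0,"dy":1,"dz":0,"ax":0,"ay":0,"az":0,"gripper":0.3},
    {"dx":0,"dy":1,"dz":0,"ax":0,"ay":0,"az":0,"gripper":0.3},
    {"dx":0,"dy":1,"dz":0,"ax":0,"ay":0,"az":0,"gripper":0.3},
  ],
)

```text
time: 48.5
eef_pos: [0.6079, -0.1084, 0.1149]
tcp_rot: [0.997, -0.08, -0.002, 0.001]
contact_force: [0.1, -0.4, -0.2]
opening: 0.649
finger_force: 0.0
```

```bash
python3 go.py .608 -.108
```

```text
(array([ 608.5, -107.9]), array([35.9, 63.4]), 80.3) 3369 long axis -9.700000000000003 tool yaw -9.13 tcp [ 0.6079 -0.1084  0.1149]
shares dx,dy [0.01  0.003] dz to -.0111 -1.05 az -0.006
```

Request:
jog_arm(
  increments=[
    {"dx":0.01,"dy":0.003,"dz":-0.4,"ax":0,"ay":0,"az":-0.006,"gripper":0.3},
    {"dx":0.01,"dy":0.003,"dz":-0.8,"ax":0,"ay":0,"az":-0.006,"gripper":0.3},
    {"dx":0.01,"dy":0.003,"dz":-0.97,"ax":0,"ay":0,"az":-0.006,"gripper":0.3},
    {"dx":0.01,"dy":0.003,"dz":-0.97,"ax":0,"ay":0,"az":-0.006,"gripper":0.3},
  ],
)

```text
time: 48.95
eef_pos: [0.6062, -0.1089, -0.0046]
tcp_rot: [0.996, -0.086, -0.005, 0.0]
contact_force: [-0.3, -0.1, -0.6]
opening: 0.648
finger_force: 0.0
```

Request:
jog_arm(
  increments=[
    {"dx":0,"dy":0,"dz":-0.09,"ax":0,"ay":0,"az":0,"gripper":0.3},
    {"dx":0,"dy":0,"dz":-0.09,"ax":0,"ay":0,"az":0,"gripper":0.3},
    {"dx":0,"dy":0,"dz":-0.09,"ax":0,"ay":0,"az":0,"gripper":0.3},
    {"dx":0,"dy":0,"dz":-0.09,"ax":0,"ay":0,"az":0,"gripper":-1},
    {"dx":0,"dy":0,"dz":-0.09,"ax":0,"ay":0,"az":0,"gripper":-1},
    {"dx":0,"dy":0,"dz":-0.09,"ax":0,"ay":0,"az":0,"gripper":-1},
    {"dx":0,"dy":0,"dz":-0.09,"ax":0,"ay":0,"az":0,"gripper":-1},
    {"dx":0,"dy":0,"dz":-0.09,"ax":0,"ay":0,"az":0,"gripper":-1},
  ],
)

```text
time: 49.75
eef_pos: [0.6116, -0.1089, -0.0082]
tcp_rot: [0.996, -0.085, 0.001, 0.002]
contact_force: [0.3, 0.6, 6.0]
opening: 0.389
finger_force: 70.2
```

Request:
jog_arm(
  increments=[
    {"dx":0,"dy":0,"dz":0.3,"ax":0,"ay":0,"az":0,"gripper":-1},
    {"dx":0,"dy":0,"dz":0.65,"ax":0,"ay":0,"az":0,"gripper":-1},
    {"dx":0,"dy":0,"dz":1,"ax":0,"ay":0,"az":0,"gripper":-1},
    {"dx":0,"dy":0,"dz":1,"ax":0,"ay":0,"az":0,"gripper":-1},
  ],
)

```text
time: 50.15
eef_pos: [0.6149, -0.1098, 0.1179]
tcp_rot: [0.996, -0.085, 0.007, 0.003]
contact_force: [-0.1, -0.9, 1.2]
opening: 0.394
finger_force: 69.7
```

Request:
jog_arm(
  increments=[
    {"dx":-0.3,"dy":-0.3,"dz":0.4,"ax":0,"ay":0,"az":0.2155,"gripper":-1},
    {"dx":-0.6,"dy":-0.7,"dz":0.4,"ax":0,"ay":0,"az":0.2155,"gripper":-1},
    {"dx":-0.83,"dy":-1,"dz":0.4,"ax":0,"ay":0,"az":0.2155,"gripper":-1},
    {"dx":-0.83,"dy":-1,"dz":0.4,"ax":0,"ay":0,"az":0.2155,"gripper":-1},
  ],
)

```text
time: 50.55
eef_pos: [0.5086, -0.2305, 0.1579]
tcp_rot: [0.996, 0.084, 0.0, 0.002]
contact_force: [0.0, -0.2, -0.6]
opening: 0.389
finger_force: 69.8
```

Request:
jog_arm(
  increments=[
    {"dx":0,"dy":-0.4,"dz":0,"ax":0,"ay":0,"az":0,"gripper":-1},
    {"dx":0,"dy":-0.7,"dz":0,"ax":0,"ay":0,"az":0,"gripper":-1},
    {"dx":0,"dy":-1,"dz":0,"ax":0,"ay":0,"az":0,"gripper":-1},
    {"dx":0,"dy":-1,"dz":0,"ax":0,"ay":0,"az":0,"gripper":-1},
    {"dx":0,"dy":-1,"dz":0,"ax":0,"ay":0,"az":0,"gripper":-1},
  ],
)

```text
time: 51.05
eef_pos: [0.51, -0.3485, 0.1567]
tcp_rot: [0.997, 0.083, -0.0, 0.001]
contact_force: [0.5, 0.4, -0.1]
opening: 0.393
finger_force: 69.8
```

```bash
python3 st.py;python3 rel.py|head -2
```

```text
[ 0.51   -0.3485  0.1567] yaw 9.57 F [ 0.5  0.4 -0.1] open 0.393 shares to mag [-0.012  0.001]
wrist blank X [-33.3  28.6] Y [-17.3  16.9] | base X [-44.4  62.5] Y [-41.1  36.6] | posts X [21.9 39.9] Y [-29.8  26.3] 939
   brass X [10.5 50.6] Y [-12.7  61.9] z [ 83.4 254.2] 1346
```

Request:
jog_arm(
  increments=[
    {"dx":0.016,"dy":0.013,"dz":0,"ax":0,"ay":0,"az":0,"gripper":-1},
    {"dx":0.016,"dy":0.013,"dz":-0.2,"ax":0,"ay":0,"az":0,"gripper":-1},
    {"dx":0.016,"dy":0.013,"dz":-0.33,"ax":0,"ay":0,"az":0,"gripper":-1},
    {"dx":0.016,"dy":0.013,"dz":-0.38,"ax":0,"ay":0,"az":0,"gripper":-1},
    {"dx":0.016,"dy":0.013,"dz":-0.43,"ax":0,"ay":0,"az":0,"gripper":-1},
    {"dx":0.016,"dy":0.013,"dz":-0.48,"ax":0,"ay":0,"az":0,"gripper":-1},
    {"dx":0.016,"dy":0.013,"dz":-0.48,"ax":0,"ay":0,"az":0,"gripper":-1},
  ],
)

```text
time: 51.9
eef_pos: [0.5123, -0.3467, 0.0996]
tcp_rot: [0.996, 0.084, -0.0, 0.001]
contact_force: [-0.1, 0.4, -0.4]
opening: 0.396
finger_force: 69.8
```

```bash
python3 st.py;python3 rel.py|head -2
```

```text
[ 0.5123 -0.3467  0.0996] yaw 9.65 F [-0.1  0.4 -0.4] open 0.396 shares to mag [-0.031 -0.014]
wrist blank X [-33.4  28.6] Y [-17.4  16.9] | base X [-38.7  60.1] Y [-39.5  38.3] | posts X [-46.2  37.2] Y [-28.5  28.1] 3103
   brass X [-57.4  48. ] Y [-12.2  10.8] z [ 79.5 102.4] 2408
```

Request:
jog_arm(
  increments=[
    {"dx":-0.014,"dy":-0.002,"dz":0,"ax":0,"ay":0,"az":0,"gripper":-1},
    {"dx":-0.014,"dy":-0.002,"dz":-0.06,"ax":0,"ay":0,"az":0,"gripper":-1},
    {"dx":-0.014,"dy":-0.002,"dz":-0.1,"ax":0,"ay":0,"az":0,"gripper":-1},
    {"dx":-0.014,"dy":-0.002,"dz":-0.15,"ax":0,"ay":0,"az":0,"gripper":-1},
    {"dx":-0.014,"dy":-0.002,"dz":-0.2,"ax":0,"ay":0,"az":0,"gripper":-1},
    {"dx":-0.014,"dy":-0.002,"dz":-0.25,"ax":0,"ay":0,"az":0,"gripper":-1},
    {"dx":-0.014,"dy":-0.002,"dz":-0.28,"ax":0,"ay":0,"az":0,"gripper":-1},
  ],
)

```text
time: 52.75
eef_pos: [0.5128, -0.3485, 0.0694]
tcp_rot: [0.996, 0.084, 0.002, 0.004]
contact_force: [1.9, -0.1, 5.8]
opening: 0.395
finger_force: 71.4
```

Request:
jog_arm(
  increments=[
    {"dx":0,"dy":0,"dz":-0.03,"ax":0,"ay":0,"az":0,"gripper":-1},
    {"dx":0,"dy":0,"dz":-0.07,"ax":0,"ay":0,"az":0,"gripper":-1},
    {"dx":0,"dy":0,"dz":-0.07,"ax":0,"ay":0,"az":0,"gripper":-1},
    {"dx":0,"dy":0,"dz":-0.07,"ax":0,"ay":0,"az":0,"gripper":-1},
  ],
)

```text
time: 53.15
eef_pos: [0.5126, -0.3484, 0.0597]
tcp_rot: [0.996, 0.084, 0.002, 0.003]
contact_force: [2.4, -0.6, 5.0]
opening: 0.393
finger_force: 71.4
```

```bash
python3 mz.py
```

```text
[ 0.5126 -0.3484  0.0597] [ 2.4 -0.6  5. ] 0.3925869973014553
wrist 7612 z pct [0.079  0.0802 0.0814] near end 0.0802 far end 0.0802
scene 250 z pct [0.0767 0.0796 0.0828] near end 0.0796 far end 0.0799
side 49 z pct [0.0478 0.0592 0.0857] near end 0.0727 far end 0.0532
```

Top reads 80 mm. I press 1 mm more, then release.

Request:
jog_arm(
  increments=[
    {"dx":0,"dy":0,"dz":-0.01,"ax":0,"ay":0,"az":0,"gripper":-1},
    {"dx":0,"dy":0,"dz":-0.01,"ax":0,"ay":0,"az":0,"gripper":-1},
    {"dx":0,"dy":0,"dz":-0.01,"ax":0,"ay":0,"az":0,"gripper":0.2},
    {"dx":0,"dy":0,"dz":-0.01,"ax":0,"ay":0,"az":0,"gripper":0.2},
    {"dx":0,"dy":0,"dz":-0.01,"ax":0,"ay":0,"az":0,"gripper":0.2},
    {"dx":0,"dy":0,"dz":0.3,"ax":0,"ay":0,"az":0,"gripper":0.2},
    {"dx":0,"dy":0,"dz":0.65,"ax":0,"ay":0,"az":0,"gripper":0.2},
    {"dx":0,"dy":0,"dz":0.95,"ax":0,"ay":0,"az":0,"gripper":0.2},
    {"dx":0,"dy":0,"dz":0.95,"ax":0,"ay":0,"az":0,"gripper":0.2},
  ],
)

```text
time: 54.2
eef_pos: [0.5133, -0.3494, 0.1789]
tcp_rot: [0.996, 0.084, 0.004, 0.006]
contact_force: [0.4, -0.7, 0.5]
opening: 0.597
finger_force: 0.0
```

```bash
python3 mz.py; python3 st.py; python3 -c "
from loc import *
for n in ['wrist','scene']: print(*blanks(cam(n)),sep='\n')"
```

```text
[ 0.5133 -0.3494  0.1789] [ 0.4 -0.7  0.5] 0.596954336891746
wrist 2972 z pct [0.083  0.0844 0.0858] near end 0.0844 far end 0.0844
scene 291 z pct [0.0808 0.0835 0.0867] near end 0.0834 far end 0.0838
side 108 z pct [0.0508 0.0761 0.0837] near end 0.0791 far end 0.0779
[ 0.5101 -0.3465  0.1709] yaw 9.65 F [ 0.5  0.8 -0.5] open 0.601 shares to mag [-0.013 -0.016]
(array([ 0.4435, -0.1148,  0.0122]), (array([ 442. , -113.9]), array([37. , 64.2]), 79.9), 2085)
(array([ 0.4458, -0.1139,  0.0119]), (array([ 445. , -113.7]), array([30.7, 58.9]), 80.3), 228)
```

Third blank is held. Last is blank 1; I use a smaller opening because the offcut is close.

Request:
jog_arm(
  increments=[
    {"dx":-0.2,"dy":0.4,"dz":0,"ax":0,"ay":0,"az":-0.219,"gripper":0.1},
    {"dx":-0.4,"dy":0.75,"dz":0,"ax":0,"ay":0,"az":-0.219,"gripper":0.1},
    {"dx":-0.56,"dy":1,"dz":-0.2,"ax":0,"ay":0,"az":-0.219,"gripper":0.1},
    {"dx":-0.56,"dy":1,"dz":-0.45,"ax":0,"ay":0,"az":-0.219,"gripper":0.1},
  ],
)

```text
time: 54.85
eef_pos: [0.441, -0.2231, 0.1162]
tcp_rot: [0.996, -0.087, -0.001, 0.0]
contact_force: [0.5, -0.4, 0.3]
opening: 0.549
finger_force: 0.0
```

Request:
jog_arm(
  increments=[
    {"dx":0,"dy":0.4,"dz":0,"ax":0,"ay":0,"az":0,"gripper":0.1},
    {"dx":0,"dy":0.8,"dz":0,"ax":0,"ay":0,"az":0,"gripper":0.1},
    {"dx":0,"dy":0.94,"dz":0,"ax":0,"ay":0,"az":0,"gripper":0.1},
    {"dx":0,"dy":0.94,"dz":0,"ax":0,"ay":0,"az":0,"gripper":0.1},
    {"dx":0,"dy":0.94,"dz":0,"ax":0,"ay":0,"az":0,"gripper":0.1},
  ],
)

```text
time: 55.35
eef_pos: [0.443, -0.114, 0.1171]
tcp_rot: [0.996, -0.087, -0.001, 0.001]
contact_force: [0.7, -0.4, -0.2]
opening: 0.551
finger_force: 0.0
```

```bash
python3 go.py .442 -.1135
```

```text
(array([ 441.7, -113.4]), array([36. , 63.1]), 79.9) 3268 long axis -10.099999999999994 tool yaw -10.0 tcp [ 0.443  -0.114   0.1171]
shares dx,dy [-0.006  0.004] dz to -.0111 -1.069 az -0.001
```

Request:
jog_arm(
  increments=[
    {"dx":-0.006,"dy":0.004,"dz":-0.4,"ax":0,"ay":0,"az":0,"gripper":0.1},
    {"dx":-0.006,"dy":0.004,"dz":-0.8,"ax":0,"ay":0,"az":0,"gripper":0.1},
    {"dx":-0.006,"dy":0.004,"dz":-0.97,"ax":0,"ay":0,"az":0,"gripper":0.1},
    {"dx":-0.006,"dy":0.004,"dz":-0.97,"ax":0,"ay":0,"az":0,"gripper":0.1},
  ],
)

```text
time: 55.8
eef_pos: [0.4397, -0.1134, -0.0019]
tcp_rot: [0.996, -0.089, -0.004, -0.0]
contact_force: [-0.4, 0.2, 0.4]
opening: 0.55
finger_force: 0.0
```

Request:
jog_arm(
  increments=[
    {"dx":0,"dy":0,"dz":-0.1,"ax":0,"ay":0,"az":0,"gripper":0.1},
    {"dx":0,"dy":0,"dz":-0.1,"ax":0,"ay":0,"az":0,"gripper":0.1},
    {"dx":0,"dy":0,"dz":-0.1,"ax":0,"ay":0,"az":0,"gripper":0.1},
    {"dx":0,"dy":0,"dz":-0.1,"ax":0,"ay":0,"az":0,"gripper":0.1},
  ],
)

```text
time: 56.2
eef_pos: [0.4439, -0.1144, -0.009]
tcp_rot: [0.996, -0.088, 0.001, 0.002]
contact_force: [-0.5, -0.2, 0.3]
opening: 0.549
finger_force: 0.0
```

Now at x 0.4439 against the 0.4423 wanted. I nudge -1.5 mm in x and 2 mm lower, grip, and carry.

Request:
jog_arm(
  increments=[
    {"dx":-0.012,"dy":0.005,"dz":-0.015,"ax":0,"ay":0,"az":0,"gripper":0.1},
    {"dx":-0.012,"dy":0.005,"dz":-0.015,"ax":0,"ay":0,"az":0,"gripper":0.1},
    {"dx":-0.012,"dy":0.005,"dz":-0.015,"ax":0,"ay":0,"az":0,"gripper":-1},
    {"dx":-0.012,"dy":0.005,"dz":-0.015,"ax":0,"ay":0,"az":0,"gripper":-1},
    {"dx":-0.012,"dy":0.005,"dz":-0.015,"ax":0,"ay":0,"az":0,"gripper":-1},
    {"dx":-0.012,"dy":0.005,"dz":-0.015,"ax":0,"ay":0,"az":0,"gripper":-1},
    {"dx":-0.012,"dy":0.005,"dz":-0.015,"ax":0,"ay":0,"az":0,"gripper":-1},
  ],
)

```text
time: 56.9
eef_pos: [0.4419, -0.1134, -0.0114]
tcp_rot: [0.996, -0.088, 0.0, 0.002]
contact_force: [-1.2, 0.6, 6.3]
opening: 0.398
finger_force: 70.3
```

Request:
jog_arm(
  increments=[
    {"dx":0,"dy":0,"dz":0.3,"ax":0,"ay":0,"az":0,"gripper":-1},
    {"dx":0,"dy":0,"dz":0.65,"ax":0,"ay":0,"az":0,"gripper":-1},
    {"dx":0,"dy":0,"dz":1,"ax":0,"ay":0,"az":0,"gripper":-1},
    {"dx":0,"dy":0,"dz":1,"ax":0,"ay":0,"az":0,"gripper":-1},
  ],
)

```text
time: 57.3
eef_pos: [0.4456, -0.1152, 0.1142]
tcp_rot: [0.996, -0.088, 0.006, 0.004]
contact_force: [0.8, -0.4, 1.0]
opening: 0.396
finger_force: 69.9
```

Request:
jog_arm(
  increments=[
    {"dx":0.2,"dy":-0.3,"dz":0.4,"ax":0,"ay":0,"az":0.219,"gripper":-1},
    {"dx":0.4,"dy":-0.7,"dz":0.4,"ax":0,"ay":0,"az":0.219,"gripper":-1},
    {"dx":0.56,"dy":-1,"dz":0.4,"ax":0,"ay":0,"az":0.219,"gripper":-1},
    {"dx":0.56,"dy":-1,"dz":0.4,"ax":0,"ay":0,"az":0.219,"gripper":-1},
  ],
)

```text
time: 57.7
eef_pos: [0.5104, -0.2376, 0.1556]
tcp_rot: [0.997, 0.083, 0.001, 0.003]
contact_force: [-0.3, 1.0, -0.1]
opening: 0.398
finger_force: 69.9
```

Request:
jog_arm(
  increments=[
    {"dx":0,"dy":-0.4,"dz":0,"ax":0,"ay":0,"az":0,"gripper":-1},
    {"dx":0,"dy":-0.7,"dz":0,"ax":0,"ay":0,"az":0,"gripper":-1},
    {"dx":0,"dy":-0.945,"dz":0,"ax":0,"ay":0,"az":0,"gripper":-1},
    {"dx":0,"dy":-0.945,"dz":0,"ax":0,"ay":0,"az":0,"gripper":-1},
    {"dx":0,"dy":-0.945,"dz":0,"ax":0,"ay":0,"az":0,"gripper":-1},
  ],
)

```text
time: 58.2
eef_pos: [0.5078, -0.3459, 0.1543]
tcp_rot: [0.997, 0.083, -0.001, 0.0]
contact_force: [-0.7, 0.9, -0.4]
opening: 0.394
finger_force: 70.0
```

```bash
python3 st.py;python3 rel.py|head -2
```

```text
[ 0.5078 -0.3459  0.1543] yaw 9.58 F [-0.7  0.9 -0.4] open 0.394 shares to mag [ 0.006 -0.021]
wrist blank X [-30.1  31.8] Y [-17.5  17. ] | base X [-16.4  64.3] Y [-37.9  39.8] | posts X [23.7 41.6] Y [-26.9  29.3] 964
   brass X [10.9 52.4] Y [-10.1  60.8] z [ 79.4 250.3] 1378
```

Request:
jog_arm(
  increments=[
    {"dx":0.004,"dy":-0.011,"dz":0,"ax":0,"ay":0,"az":0,"gripper":-1},
    {"dx":0.004,"dy":-0.011,"dz":-0.2,"ax":0,"ay":0,"az":0,"gripper":-1},
    {"dx":0.004,"dy":-0.011,"dz":-0.33,"ax":0,"ay":0,"az":0,"gripper":-1},
    {"dx":0.004,"dy":-0.011,"dz":-0.38,"ax":0,"ay":0,"az":0,"gripper":-1},
    {"dx":0.004,"dy":-0.011,"dz":-0.43,"ax":0,"ay":0,"az":0,"gripper":-1},
    {"dx":0.004,"dy":-0.011,"dz":-0.48,"ax":0,"ay":0,"az":0,"gripper":-1},
    {"dx":0.004,"dy":-0.011,"dz":-0.48,"ax":0,"ay":0,"az":0,"gripper":-1},
  ],
)

```text
time: 59.05
eef_pos: [0.5089, -0.3477, 0.0978]
tcp_rot: [0.996, 0.084, -0.0, 0.001]
contact_force: [-0.0, 0.6, -0.9]
opening: 0.394
finger_force: 70.0
```

```bash
python3 st.py;python3 rel.py|head -2
```

```text
[ 0.5089 -0.3477  0.0978] yaw 9.65 F [-0.   0.6 -0.9] open 0.394 shares to mag [-0.004 -0.006]
wrist blank X [-30.3  31.8] Y [-17.5  16.9] | base X [-37.7  63.3] Y [-40.1  37.9] | posts X [-42.8  40.7] Y [-29.   27.8] 3193
   brass X [-53.7  51.6] Y [-12.1  10.3] z [ 82.4 102.6] 2438
```

Request:
jog_arm(
  increments=[
    {"dx":-0.012,"dy":0.002,"dz":0,"ax":0,"ay":0,"az":0,"gripper":-1},
    {"dx":-0.012,"dy":0.002,"dz":-0.06,"ax":0,"ay":0,"az":0,"gripper":-1},
    {"dx":-0.012,"dy":0.002,"dz":-0.1,"ax":0,"ay":0,"az":0,"gripper":-1},
    {"dx":-0.012,"dy":0.002,"dz":-0.15,"ax":0,"ay":0,"az":0,"gripper":-1},
    {"dx":-0.012,"dy":0.002,"dz":-0.2,"ax":0,"ay":0,"az":0,"gripper":-1},
    {"dx":-0.012,"dy":0.002,"dz":-0.25,"ax":0,"ay":0,"az":0,"gripper":-1},
    {"dx":-0.012,"dy":0.002,"dz":-0.28,"ax":0,"ay":0,"az":0,"gripper":-1},
  ],
)

```text
time: 59.9
eef_pos: [0.5099, -0.349, 0.0686]
tcp_rot: [0.996, 0.084, 0.002, 0.003]
contact_force: [0.8, 1.1, 6.3]
opening: 0.394
finger_force: 71.3
```

Request:
jog_arm(
  increments=[
    {"dx":0,"dy":0,"dz":-0.03,"ax":0,"ay":0,"az":0,"gripper":-1},
    {"dx":0,"dy":0,"dz":-0.08,"ax":0,"ay":0,"az":0,"gripper":-1},
    {"dx":0,"dy":0,"dz":-0.08,"ax":0,"ay":0,"az":0,"gripper":-1},
    {"dx":0,"dy":0,"dz":-0.08,"ax":0,"ay":0,"az":0,"gripper":-1},
  ],
)

```text
time: 60.3
eef_pos: [0.5097, -0.349, 0.057]
tcp_rot: [0.996, 0.084, 0.002, 0.003]
contact_force: [1.5, 0.2, 5.8]
opening: 0.4
finger_force: 71.2
```

```bash
python3 mz.py
```

```text
[ 0.5097 -0.349   0.057 ] [1.5 0.2 5.8] 0.3999394876874129
wrist 8102 z pct [0.0794 0.0806 0.0818] near end 0.0806 far end 0.0806
scene 263 z pct [0.0773 0.0798 0.0864] near end 0.0795 far end 0.0799
side 70 z pct [0.0353 0.0504 0.0794] near end 0.0517 far end 0.0535
```

Request:
jog_arm(
  increments=[
    {"dx":0,"dy":0,"dz":-0.012,"ax":0,"ay":0,"az":0,"gripper":-1},
    {"dx":0,"dy":0,"dz":-0.012,"ax":0,"ay":0,"az":0,"gripper":-1},
    {"dx":0,"dy":0,"dz":-0.012,"ax":0,"ay":0,"az":0,"gripper":0.2},
    {"dx":0,"dy":0,"dz":-0.012,"ax":0,"ay":0,"az":0,"gripper":0.2},
    {"dx":0,"dy":0,"dz":-0.012,"ax":0,"ay":0,"az":0,"gripper":0.2},
    {"dx":0,"dy":0,"dz":0.3,"ax":0,"ay":0,"az":0,"gripper":0.2},
    {"dx":0,"dy":0,"dz":0.65,"ax":0,"ay":0,"az":0,"gripper":0.2},
    {"dx":0,"dy":0,"dz":0.95,"ax":0,"ay":0,"az":0,"gripper":0.2},
    {"dx":0,"dy":0,"dz":0.95,"ax":0,"ay":0,"az":0,"gripper":0.2},
  ],
)

```text
time: 61.35
eef_pos: [0.5103, -0.3502, 0.176]
tcp_rot: [0.996, 0.084, 0.004, 0.006]
contact_force: [-0.2, -0.8, 0.7]
opening: 0.603
finger_force: 0.0
```

```bash
python3 mz.py; python3 b2.py | tail -2; python3 - <<'E'
from loc import *
d=cam('scene');cv2.imwrite('pics/fin.png',d['frame'])
a,c=merged([d]);m=(a[:,2]>.06)&(a[:,2]<.071)&(c[:,1]<50)&(abs(a[:,0]-.51)<.1)&(abs(a[:,1]-.33)<.1)
for e in blobs(a,m): print('tin',e.mean(0).round(4),len(e))
d0=dict(np.load('scene0.npz'))
a0,c0=merged([d0])
for n,x,y,z in [('offcut',.434,-.193,.034),('whet',.34,-.228,.025)]:
    for A in (a0,a):
        k=(abs(A[:,2]-z)<.004)&(np.hypot(A[:,0]-x,A[:,1]-y)<(.04 if n=='offcut' else .11));print(n,rect(A[k]))
E
```

```text
[ 0.5103 -0.3502  0.176 ] [-0.2 -0.8  0.7] 0.602742245926892
wrist 3081 z pct [0.0831 0.0844 0.0858] near end 0.0844 far end 0.0844
scene 293 z pct [0.0811 0.0834 0.0864] near end 0.0833 far end 0.0832
side 132 z pct [0.04   0.0686 0.0826] near end 0.0666 far end 0.0731
scene (array([619.6, 122. ]), array([101.4, 141.1]), 3.7) 1977 stop frame [np.float64(-2.4), np.float64(-2.3)]
side (array([621.8, 124.5]), array([103.5, 143.9]), 4.2) 901 stop frame [np.float64(-0.0), np.float64(0.0)]
tin [0.471  0.2987 0.0637] 218
tin [0.545  0.2847 0.0639] 244
tin [0.5581 0.3569 0.0638] 234
offcut (array([ 428.8, -194.2]), array([53. , 45.1]), 12.6)
offcut (array([ 428.8, -194.2]), array([52. , 45.2]), 12.4)
whet (array([ 376.4, -223.5]), array([145.1, 188.4]), 7.5)
whet (array([ 375.5, -224.1]), array([145.4, 187.4]), 6.0)
```

View pics/fin.png

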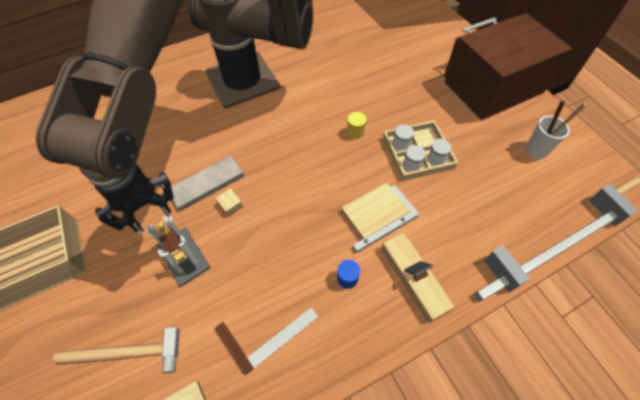

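The final picture shows three tins in the tray (405,140), (415,157) and (440,150), the board in the stop at (380,212), no blanks on the bench and the magazine loaded at (172,245). The bystanders have not moved, so I hand in.

```bash
python3 -c "
from plant import job
print(job.sign_off())"
```

```text
the job is handed in; nothing more can be done
None
```

Handed in after about 61 s of robot time, with no verdict returned: three tins stand in separate tray compartments, the board measures flush against both stop arms, and all four blanks are loaded level under the catches. The offcut and whetstone measured unmoved, and the plane, hammer and square look undisturbed in the last picture.

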